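# Change the film scanner over from 16 mm to 35 mm

## Task

Change the film scanner over from 16 mm to 35 mm film: the small gate and the small sprocket drum now on its deck change places with the larger gate and drum that wait in the two stands on the bench; the empty parking tray is there for whatever has to wait. At the end the 35 mm gate stands upright in the scanner's gate slot, the 35 mm drum sits on its spindle, the 16 mm gate and drum stand in the bench stands instead, all fully down and let go, and the tray is clear again. Do not shift the loupe.

Things in the scene. Friction and masses are not known exactly. Their poses are not given: they have to be found in the camera images.
- gate16: 16 mm film gate, upright aluminium plate with a black grip tab on top, the smaller gate; starts in the scanner's gate slot. Origin: centre of underside; x along its length, y through its thickness, z up; either way round will do. Foot 64 x 16 mm, 34 mm high; above it a plate 40 mm long, 12 mm thick, to z = 70 mm, with a small window; tab 26 mm long, 12 mm thick, z 70 to 98 mm. 170 g.
- gate35: 35 mm film gate, the same kind of plate but larger; starts in the gate stand on the bench. Origin: centre of underside; x along its length, y through its thickness, z up; either way round will do. Foot 64 x 16 mm, 34 mm high; above it a plate 64 mm long, 12 mm thick, to z = 78 mm, with a big window; tab 46 mm long, 12 mm thick, z 78 to 106 mm. 240 g.
- drum16: 16 mm sprocket drum, aluminium, the smaller drum: 46 mm across, 24 mm high without knob; starts on the scanner's spindle. Origin: centre of underside, z up the axis; bore from below 22 mm wide, 20 mm deep. Gripped by the black knob on top, 24 mm across, z 24 to 56 mm. 120 g.
- drum35: 35 mm sprocket drum, aluminium, the larger drum: 62 mm across, 44 mm high without knob; starts on the drum stand on the bench. Origin: centre of underside, z up the axis; bore from below 22 mm wide, 20 mm deep. Gripped by the black knob on top, 24 mm across, z 44 to 76 mm. 260 g.
- gate_seat: The scanner's gate slot, dark steel, fixed on its deck. Origin: centre of its underside, on the deck, 45 mm above the bench. Slot along its x: floor 8 mm above the origin, 76 x 22 mm at the bottom, walls flaring to a 92 x 38 mm mouth 40 mm above the origin. A finned lamp house (+y side) and a lens head (-y side), both 78 mm above the deck, leave 54 and 63 mm free from the slot's centre.
- drive_spindle: The scanner's drum spindle, fixed on the deck 110 mm along x from the gate slot. Origin: centre of its underside, on the deck, 45 mm above the bench; round 52 mm flange, top face 6 mm above the origin, with a tapered spindle 18 mm tall on it (19 mm thick at the foot, 6 mm at the tip); a drum's underside rests on the flange. A guide roller 46 mm tall stands 63 mm farther along x.
- gate_stand: Gate stand, a grey slotted holder on a 110 x 70 mm rubber foot, fixed on the bench. Origin: centre of its underside on the bench. Slot along its x: floor 8 mm above the origin, 76 x 22 mm at the bottom, walls flaring to a 92 x 38 mm mouth 40 mm above the origin.
- drum_stand: Drum stand, a grey 84 mm square plate fixed on the bench. Origin: centre of its underside on the bench; round 52 mm flange, top face 6 mm above the origin, with a tapered spindle 18 mm tall on it (19 mm thick at the foot, 6 mm at the tip); a drum's underside rests on the flange.
- park_tray: Parking tray, grey, 112 (x) by 140 mm (y), rim 12 mm high, fixed on the bench, empty at the start. Origin: centre of its underside on the bench. At y = +36 mm a slot along x for a gate, just like the gate stand's (floor 8 mm up, mouth 40 mm up); at y = -36 mm a flat felt pad 105 x 62 mm, top 6 mm up, on which a drum can stand.
- loupe: Stand loupe, a black and clear magnifier 42 mm across and 50 mm tall, loose on the bench among the stands; to be left where it is. Origin: centre of its underside.
Not all that is in view belongs to the job. What is shaped like the drum35 but purple or red is not meant.

How it is judged:
By the outcome, as a careful person would: the job done as asked, in the order asked, and still so for the second after the job is handed in, with the robot touching nothing.
It also fails if it takes over 128 s, if anything falls off the work surface, if the arm or the gripper's body presses on something with over 40 N, if the wrist force passes 120 N, or if a joint passes its speed limit or range.

## Robot

A 6-joint arm with a two-finger parallel gripper is mounted at the origin on the work surface. World frame = base frame: x ahead of the robot, y to its left, z up, the work surface at z = 0. Lengths are in mm, angles in degrees, forces in N, time in s.
With the tool pointing down it reaches from about 325 to 925 mm from the base axis. Payload 3.1 kg.
Tool frame: the origin (TCP) lies on the centre line of the jaws, within the pads' length; the fingertips stand 8 mm ahead of it and the grasp point (between the pads) lies 11 mm behind it; z points along the fingers, y is the direction in which the jaws open and shut (so a half turn about z gives the same grasp; the last joint's range is limited). The gripper opens to 85 mm and grips with 20 to 120 N. Pads are 22 mm wide; open, the fingers measure 114 mm over their backs; the gripper's body (76 mm by 85 mm) begins 54 mm behind the grasp point. The pads swing forward as they close: fully open they stand 13 mm farther back than shut.
Start: joints at [-81.142, 12.427, 92.441, -0, 75.132, -6.429], TCP at [164.8, -602.893, 239.3] pointing down, gripper open.
Joint ranges: [-157.48, 157.48], [-44.54, 120.13], [17.64, 146.25], [-64.5, 244.5], [7.68, 150.69], [-147.95, 147.95]. Speed limits (degrees/s): [159.86, 159.86, 180, 180, 180, 180].

## Interface

Orientations are given as a 3x3 rotation matrix whose columns are the frame's x, y, z axes.
In Python, from rig import arm, get_image, camera_model, order gives the robot as it stands. The module is installed in compiled form; this text tells all that it offers.
- The arm moves only by the shell command python3 -m inch 'ROWS' [OPENING] [FORCE]. ROWS is JSON, a list of rows, each a list of 4 numbers: the shift along the tool's x, y, z in m, then the turn about the tool's z in degrees. A call has 1 to 20 rows; each row shifts and turns the pose as measured when the row begins, along the tool's axes as they then stand; what a row does not reach is not made up. A row lasts 1/8 s, in which the tool goes at most 62.5 mm and 10.7 degrees, less where a joint would pass 70% of its speed; a pose out of reach is approached as far as the arm can. A call with a gripper value outside its range is refused whole. OPENING is the finger opening in m, from 0 to 0.0854, set as the call begins (- or left out, the last holds). The fingers move at their own pace and stop on an object; FORCE is the grip in N (left out, the last holds). Time passes only in rows, so rows that do not move let the fingers close. It gives the time, the measured TCP pose, the force and the opening at its end, in the units of the state.
- arm.sense(): the state, without advancing time (a new reading comes with each control period).
- get_image(name): name is "scene" or "top"; returns the picture (384x512x3 uint8, red, green, blue); there is no depth.
- camera_model(name): a dict with "camera_matrix" (3x3 intrinsics, pixels), "view" (4x4, takes a point from world to camera coordinates). Camera axes: x right, y up, looking along -z (the intrinsics and any distortion apply to the point x, -y, -z); pixel columns grow to the right and rows downward; lengths in mm; the calibration is good to about 2 mm. A picture is of the moment at which its call begins. camera_model takes no time and is no camera call.
- order.sign_off(): hands the job in, once; it reports no verdict.
The state is a dict: "t": time; "q": joint angles; "qd": joint speeds; "joint_efforts": joint torques, N m; "ee_pos": TCP position; "orientation": TCP orientation; "ft_force": force on the tool from outside, world axes, zero at the start; "wrist_torque": the same for the moment, N m; "width": finger opening in mm.
Only numpy, scipy, OpenCV 4.12 (cv2) and the standard library are available. Lean on these libraries where they do the work, as an engineer would, in place of code of your own. Each camera call takes 0.05 s, during which the arm holds its last target.

## Working session

There is one attempt and no reset: what is moved stays moved. The work goes in short steps, Python scripts to look and compute and a shell command to move; the robot and the scene stay as the last step left them, time stands still between calls to the robot, and variables do not carry over. Pictures are saved under pics/ and viewed, and the job is handed in when it is done.

```bash
mkdir -p pics; ls; cat > look.py <<'E'
import sys,cv2
from rig import get_image
for n in ("scene","top"):
    im=get_image(n); cv2.imwrite(f"pics/{sys.argv[1]}_{n}.png",cv2.cvtColor(im,cv2.COLOR_RGB2BGR))
E
python3 look.py a; python3 - <<'E'
from rig import arm,camera_model
import numpy as np
np.set_printoptions(precision=2,suppress=True)
s=arm.sense()
print({k:s[k] for k in("t","ee_pos","orientation","width","ft_force")})
for n in ("scene","top"): print(n,camera_model(n))
E
```

```text
pics
{'t': 0.1, 'ee_pos': array([ 164.69, -602.13,  238.07]), 'orientation': array([[ 0.96,  0.26, -0.  ],
       [ 0.26, -0.96,  0.  ],
       [ 0.  , -0.  , -1.  ]]), 'width': 85.48602402141036, 'ft_force': array([-0.49, -0.47,  0.01])}
scene {'camera_matrix': array([[467.02,   0.  , 250.58],
       [  0.  , 467.02, 205.27],
       [  0.  ,   0.  ,   1.  ]]), 'view': array([[    0.84,     0.55,     0.01,  -395.5 ],
       [   -0.48,     0.72,     0.5 ,   281.25],
       [    0.27,    -0.42,     0.86, -1354.58],
       [    0.  ,     0.  ,     0.  ,     1.  ]])}
top {'camera_matrix': array([[369.19,   0.  , 254.69],
       [  0.  , 369.19, 196.42],
       [  0.  ,   0.  ,   1.  ]]), 'view': array([[   -0.02,    -1.  ,     0.01,   -88.78],
       [    0.99,    -0.02,     0.1 ,  -515.34],
       [   -0.1 ,     0.01,     1.  , -1131.29],
       [    0.  ,     0.  ,     0.  ,     1.  ]])}
```

View pics/a_scene.png

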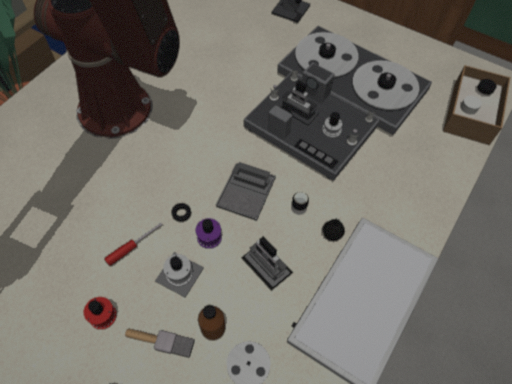

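View pics/a_top.png

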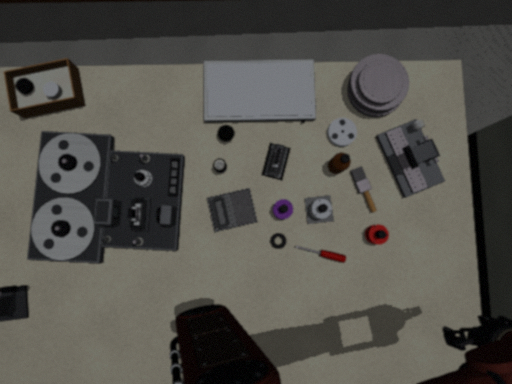

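The top view shows the scanner deck at the left: gate slot about (137,212), spindle drum about (142,177). The tray is at (232,210), the gate stand with gate at (276,160) and the drum stand with its white drum at (320,208). The loupe is either (219,166) or (226,133), and there are purple (283,209) and red (377,235) decoys. Close crops next.

```bash
python3 - <<'E'
import cv2,numpy as np
t=cv2.imread('pics/a_top.png'); s=cv2.imread('pics/a_scene.png')
def crop(im,x0,y0,x1,y1,k,n):
    c=cv2.resize(im[y0:y1,x0:x1],None,fx=k,fy=k,interpolation=cv2.INTER_CUBIC)
    c=cv2.convertScaleAbs(c,alpha=1.5,beta=10)
    for i in range(x0-x0%10+10,x1,10): cv2.line(c,((i-x0)*k,0),((i-x0)*k,6 if i%50 else 14),(0,255,255),1)
    for i in range(y0-y0%10+10,y1,10): cv2.line(c,(0,(i-y0)*k),(6 if i%50 else 14,(i-y0)*k),(0,255,255),1)
    cv2.imwrite(f'pics/{n}.png',c)
crop(t,90,140,190,255,5,'c1')
crop(t,200,120,340,240,5,'c2')
crop(s,240,50,380,180,5,'c3')
crop(s,150,160,350,300,4,'c4')
E
```

```text
(no output)
```

View pics/c1.png

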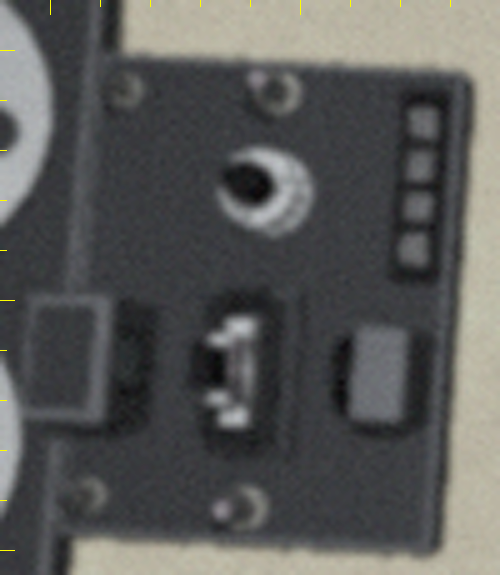

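View pics/c2.png

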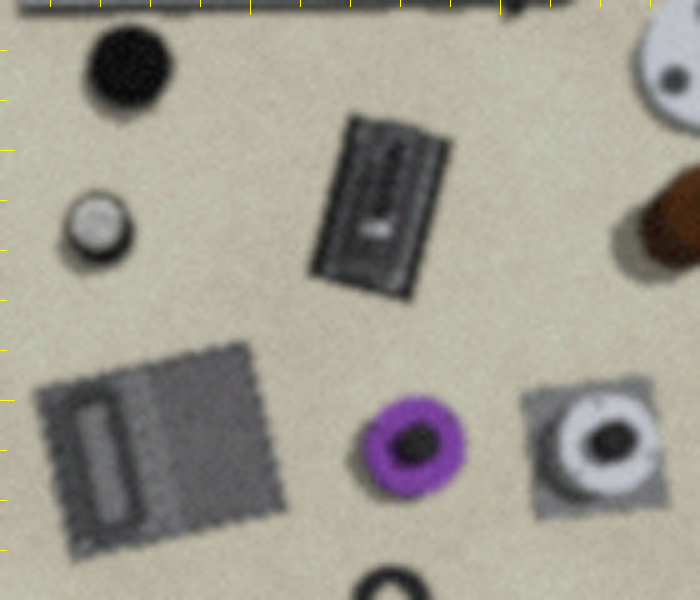

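View pics/c3.png

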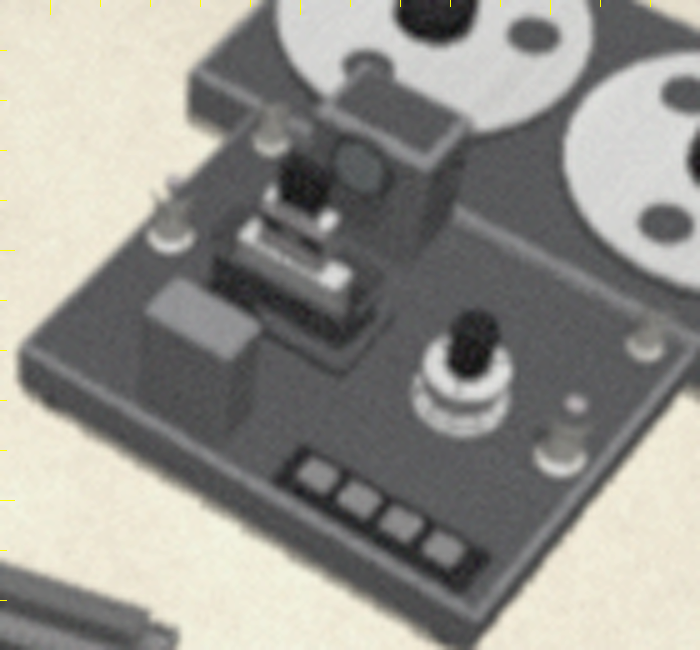

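View pics/c4.png

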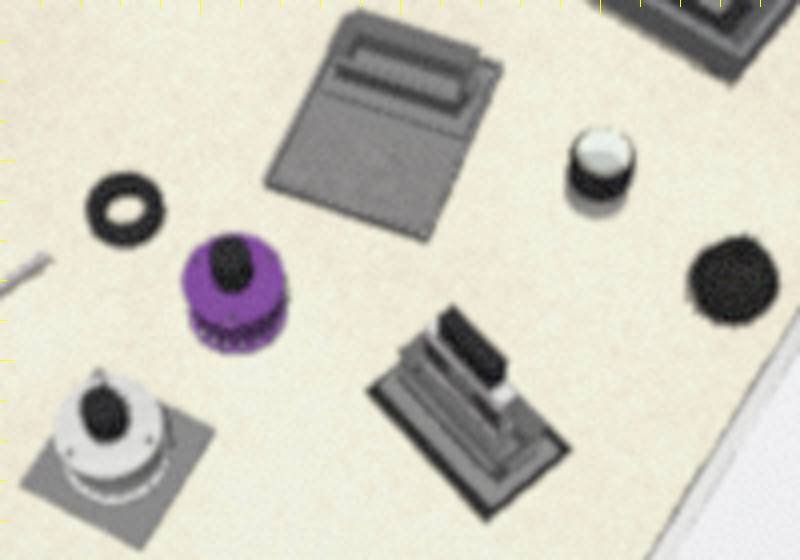

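```bash
cat > geo.py <<'E'
import numpy as np,cv2
from rig import camera_model
from scipy.optimize import least_squares
CM={n:camera_model(n) for n in("scene","top")}
def proj(n,P):
    P=np.atleast_2d(np.array(P,float)); V=np.array(CM[n]["view"]);K=np.array(CM[n]["camera_matrix"])
    c=P@V[:3,:3].T+V[:3,3]; c=c*[1,-1,-1]; p=c@K.T; return p[:,:2]/p[:,2:]
def back(n,uv,z):
    V=np.array(CM[n]["view"]);K=np.array(CM[n]["camera_matrix"]);R=V[:3,:3]
    C=-R.T@V[:3,3]; d=R.T@(np.linalg.inv(K)@[uv[0],uv[1],1]*[1,-1,-1]); return C+d*(z-C[2])/d[2]
def W(p,L):
    x,y,a=p; c,s=np.cos(a),np.sin(a); L=np.atleast_2d(np.array(L,float))
    return np.c_[x+c*L[:,0]-s*L[:,1],y+s*L[:,0]+c*L[:,1],L[:,2]]
def fit(obs,p0,yaw=True):
    # obs: list (cam,[local xyz],[u,v])
    def r(p):
        q=p if yaw else np.r_[p,0]
        return np.concatenate([(proj(n,W(q,l))[0]-np.array(uv)) for n,l,uv in obs])
    s=least_squares(r,p0 if yaw else p0[:2],x_scale=[100,100,1][:3 if yaw else 2],loss='soft_l1')
    return s.x,r(s.x).reshape(-1,2)
def full(o,k,u): return (o[0]+(u[0]+.5)/k-.5,o[1]+(u[1]+.5)/k-.5)
def circ(r,z,n=40,c=(0,0)): a=np.linspace(0,2*np.pi,n); return np.c_[c[0]+r*np.cos(a),c[1]+r*np.sin(a),0*a+z]
def rect(a,b,z,c=(0,0)): return [[c[0]+i*a/2,c[1]+j*b/2,z] for i,j in((-1,-1),(1,-1),(1,1),(-1,1),(-1,-1))]
def overlay(im,cam,box,k,lines,name):
    x0,y0,x1,y1=box
    c=cv2.resize(im[y0:y1,x0:x1],None,fx=k,fy=k,interpolation=cv2.INTER_CUBIC); c=cv2.convertScaleAbs(c,alpha=1.5,beta=10)
    for L,col in lines:
        p=(proj(cam,L)-[x0,y0]+.5)*k-.5
        cv2.polylines(c,[np.round(p*8).astype(int).reshape(-1,1,2)],False,col,1,cv2.LINE_AA,3)
    cv2.imwrite(name,c)
E
cat > fit1.py <<'E'
from geo import *
np.set_printoptions(precision=2,suppress=True)
T=lambda u:full((90,140),5,u); T2=lambda u:full((200,120),5,u); S=lambda u:full((240,50),5,u); S2=lambda u:full((150,160),4,u)
res={}
# scanner: frame of gate_seat (z world)
p,r=fit([("top",[32,0,87],T((238,319))),("top",[-32,0,87],T((233,426))),("top",[0,0,151],T((210,367))),
 ("top",[110,0,75],T((262,190))),("top",[110,0,107],T((241,183))),
 ("scene",[0,0,151],S((305,168))),("scene",[110,0,75],S((466,372))),("scene",[110,0,107],S((475,328)))],[400,230,0])
res['scan']=p;print('scan',p[:2],np.degrees(p[2]));print(r)
# tray outline z=12
p,r=fit([("top",[56,70,12],T2((37,390))),("top",[56,-70,12],T2((247,345))),("top",[-56,-70,12],T2((285,512))),("top",[-56,70,12],T2((72,560))),
 ("scene",[56,-70,12],S2((500,67))),("scene",[-56,-70,12],S2((428,236))),("scene",[-56,70,12],S2((267,183)))],[400,0,0.2]) if 0 else fit([("top",[56,70,12],T2((37,390))),("top",[56,-70,12],T2((247,345))),("top",[-56,-70,12],T2((285,512))),("top",[-56,70,12],T2((72,560)))],[400,0,0.2])
res['tray']=p;print('tray',p[:2],np.degrees(p[2]));print(r)
# gate stand foot; height unknown ~8
p,r=fit([("top",[55,35,6],T2((350,117))),("top",[55,-35,6],T2((452,142))),("top",[-55,-35,6],T2((410,298))),("top",[-55,35,6],T2((312,275)))],[500,-100,-0.2])
res['gst']=p;print('gst',p[:2],np.degrees(p[2]));print(r)
p,r=fit([("top",[42,42,4],T2((524,395))),("top",[42,-42,4],T2((651,378))),("top",[-42,-42,4],T2((668,505))),("top",[-42,42,4],T2((538,520))),
 ("top",[0,0,50],T2((607,443))),("top",[0,0,82],T2((613,440))),("scene",[0,0,50],S2((108,425))),("scene",[0,0,82],S2((102,402)))],[500,-100,-0.2])
res['dst']=p;print('dst',p[:2],np.degrees(p[2]));print(r)
p,r=fit([("top",[0,0,50],T2((98,223))),("scene",[0,0,50],S2((604,150)))],[500,0,0],False)
res['loupe']=np.r_[p,0];print('loupe',p);print(r)
p,r=fit([("top",[0,0,50],T2((415,440))),("scene",[0,0,44],S2((236,278)))],[500,0,0],False); res['purple']=np.r_[p,0];print('purple',p,r)
np.savez('res.npz',**res)
E
cat > ov.py <<'E'
from geo import *
import sys
res=dict(np.load('res.npz')); pre=sys.argv[1]
Y=(0,255,255);G=(0,255,0);R=(0,0,255);M=(255,0,255)
def gate(p,z0,k16):
    L,h,t=(40,70,26) if k16 else (64,78,46)
    return [(W(p,rect(64,16,z0+34)),G),(W(p,rect(L,12,z0+h)),Y),(W(p,rect(t,12,z0+h+28)),R)]
def drum(p,z0,k16):
    d,h=(46,24) if k16 else (62,44)
    return [(W(p,circ(d/2,z0)),G),(W(p,circ(d/2,z0+h)),G),(W(p,circ(12,z0+h+32)),R)]
def at(p,x,y): q=W(p,[x,y,0])[0]; return np.array([q[0],q[1],p[2]])
sc=res['scan'];ls=[]
ls+=gate(sc,53,True)+drum(at(sc,110,0),51,True)+[(W(sc,rect(92,38,85)),M)]
ls+=[(W(res['tray'],rect(112,140,12)),Y),(W(res['tray'],rect(92,38,40,(0,36))),M)]
ls+=gate(res['gst'],8,False)+[(W(res['gst'],rect(110,70,6)),Y),(W(res['gst'],rect(92,38,40)),M)]
ls+=drum(res['dst'],6,False)+[(W(res['dst'],rect(84,84,4)),Y)]
ls+=[(W(res['loupe'],circ(21,0)),R),(W(res['loupe'],circ(21,50)),R)]
t=cv2.imread(f'pics/{pre}_top.png'); s=cv2.imread(f'pics/{pre}_scene.png')
overlay(t,'top',(90,140,190,255),5,ls,f'pics/{pre}_o1.png');overlay(t,'top',(200,120,340,240),5,ls,f'pics/{pre}_o2.png')
overlay(s,'scene',(240,50,380,160),5,ls,f'pics/{pre}_o3.png');overlay(s,'scene',(150,160,350,300),4,ls,f'pics/{pre}_o4.png')
E
python3 fit1.py; python3 ov.py a
```

```text
scan [462.77 248.63] -3.979225123612295
[[ 1.09 -0.51]
 [ 0.32 -0.24]
 [-1.31 -0.52]
 [-0.38 -0.19]
 [ 0.57 -0.43]
 [-0.02 -0.04]
 [-0.74 -1.3 ]
 [-0.58 -0.59]]
tray [473.69 -25.18] 11.433428812224934
[[-0.67 -0.21]
 [ 0.47 -0.7 ]
 [ 0.55  0.35]
 [-0.37  0.45]]
gst [ 628.4  -168.96] -15.46201387695604
[[-0.19 -0.71]
 [ 0.39 -0.42]
 [ 0.61  1.02]
 [-0.95  0.24]]
dst [ 471.03 -301.47] 5.346743267987217
[[-0.6  -0.98]
 [ 0.01 -0.5 ]
 [ 0.11  0.22]
 [-0.08  0.19]
 [ 0.21  0.01]
 [ 1.02 -0.12]
 [ 0.04 -0.41]
 [-0.34 -0.34]]
loupe [613.6    9.81]
[[-0.12 -0.07]
 [-0.1   0.06]]
purple [ 474.95 -183.94] [[ 0.25  0.06]
 [ 0.15 -0.14]]
```

View pics/a_o1.png

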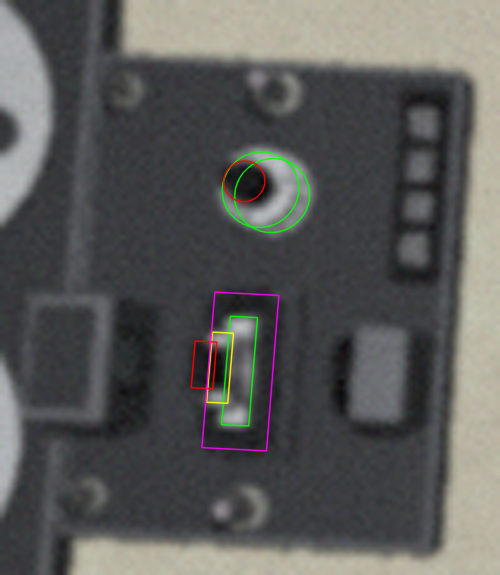

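View pics/a_o2.png

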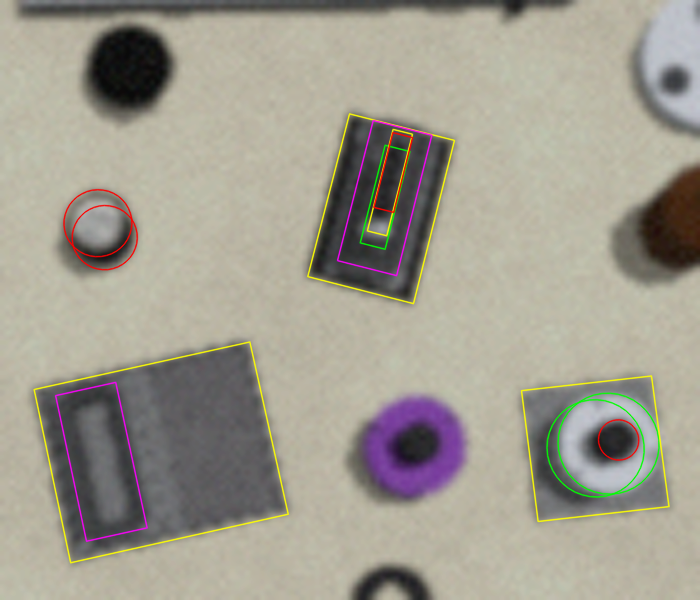

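View pics/a_o3.png

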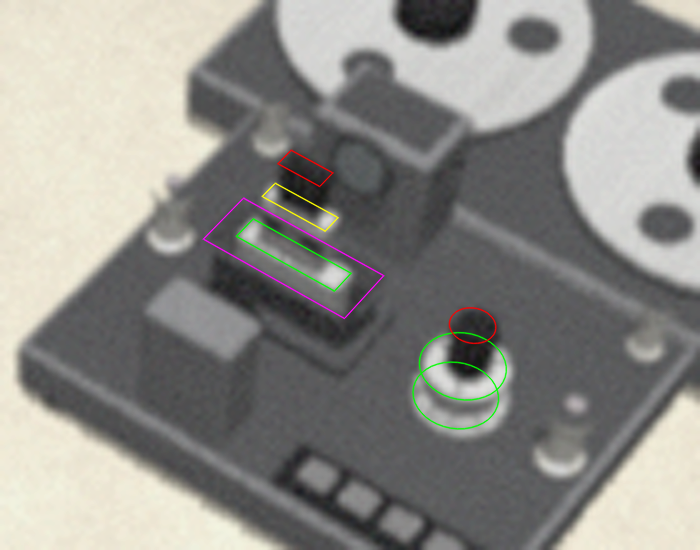

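View pics/a_o4.png

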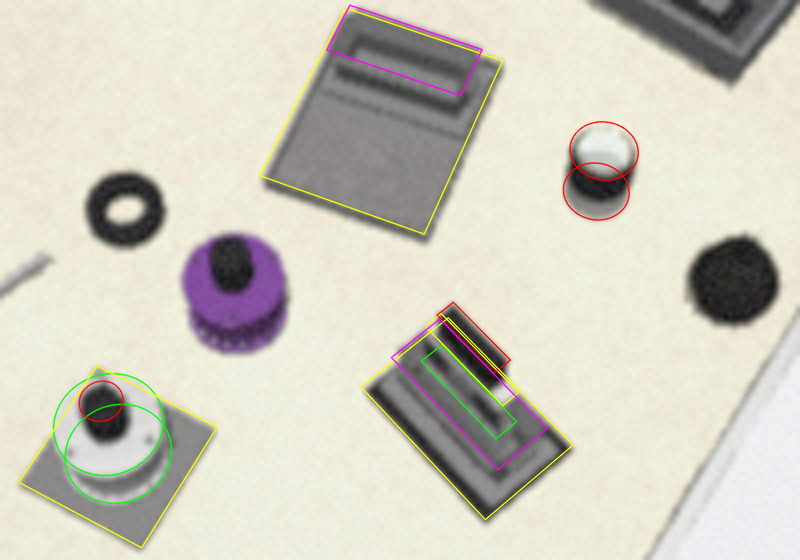

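All overlays lie within about 1 px (2–3 mm). What could be mistaken for what, in top-view pixels:
- **drum35:** the white drum at (320,208) on the grey square plate. Not the purple one at (283,209) or the red one at (377,235).
- **drum16:** the white drum at (142,177). The reels and rollers are not drums.
- **gates:** gate16 at (137,212) and gate35 at (277,160).
- **loupe:** the clear-topped one at (219,166). The black disc at (226,133) is something else.

I'll start with gate16. The lamp house leaves 54 mm, so I'll open the jaws only part way.

```bash
cat > plan.py <<'E'
import sys,numpy as np
from rig import arm
s=arm.sense();R=np.array(s["orientation"]);p=np.array(s["ee_pos"])
yaw=np.degrees(np.arctan2(R[1,0],R[0,0]))
print("t %.2f pos %s yaw %.1f width %.1f F %s q6 %.0f"%(s["t"],np.round(p,1),yaw,s["width"],np.round(s["ft_force"],1),s["q"][5]))
for a in sys.argv[1:]:
    x,y,z,w=map(float,a.split(','))
    w=min((w,w+180,w-180),key=lambda v:abs(v-yaw)) if abs(w)<=360 else yaw
    d=R.T@(np.array([x,y,z])-p); print("tool shift mm",np.round(d,1),"turn %.1f"%(yaw-w))
E
python3 plan.py 470,-200,240,-4
```

```text
t 0.10 pos [ 164.7 -602.1  238.1] yaw 15.3 width 85.5 F [-0.5 -0.5  0. ] q6 -6
tool shift mm [ 400.5 -307.4   -1.1] turn 19.3
```

```bash
python3 - <<'E'
import numpy as np
r=dict(np.load('res.npz'))
from geo import W
np.set_printoptions(precision=1,suppress=True)
print('spindle',W(r['scan'],[110,0,0]),'trayslot',W(r['tray'],[0,36,0]),'pad',W(r['tray'],[0,-36,0]))
E
```

```text
spindle [[572.5 241.    0. ]] trayslot [[466.6  10.1   0. ]] pad [[480.8 -60.5   0. ]]
```

```bash
python3 -m inch '[[0.04,-0.031,0,0],[0.04,-0.031,0,0],[0.04,-0.031,0,0],[0.04,-0.031,0,0],[0.04,-0.031,0,0],[0.04,-0.031,0,0],[0.04,-0.031,0,0],[0.04,-0.031,0,0],[0.04,-0.031,0,0],[0.04,-0.031,0,0],[0,0,0,9.6],[0,0,0,9.6]]' 0.04; python3 plan.py 463,249,190,-4
```

```text
t: 1.6
ee_pos: [475.8, -181.9, 233.1]
orientation: [[0.997, -0.08, -0.004], [-0.08, -0.997, 0.009], [-0.005, -0.009, -1.0]]
ft_force: [0.1, 0.5, 0.4]
width: 40.0
t 1.60 pos [ 475.8 -181.9  233.1] yaw -4.6 width 40.0 F [0.1 0.5 0.4] q6 65
tool shift mm [ -46.9 -428.1   47.2] turn -0.6
```

```bash
python3 -m inch '[[-0.005,-0.047,0,0],[-0.005,-0.047,0,0],[-0.005,-0.047,0,0],[-0.005,-0.047,0,0],[-0.005,-0.047,0,0],[-0.005,-0.047,0,0],[-0.005,-0.047,0,0],[-0.005,-0.047,0,0],[-0.005,-0.047,0,0],[0,0,0,0]]' 0.04; python3 plan.py 463,249,127,-4
```

```text
t: 2.85
ee_pos: [462.1, 256.4, 232.9]
orientation: [[0.997, -0.082, -0.009], [-0.082, -0.997, 0.009], [-0.01, -0.008, -1.0]]
ft_force: [0.1, -0.6, -0.2]
width: 40.0
t 2.85 pos [462.1 256.4 232.9] yaw -4.7 width 40.0 F [ 0.1 -0.6 -0.2] q6 116
tool shift mm [  2.6   8.2 105.8] turn -0.7
```

```bash
python3 -m inch '[[0.002,0.007,0.02,-0.7],[0,0,0.025,0],[0,0,0.015,0],[0,0,0,0]]'; python3 plan.py 463,249,127,-4; python3 look.py b; python3 - <<'E'
import cv2
t=cv2.imread('pics/b_top.png'); s=cv2.imread('pics/b_scene.png')
cv2.imwrite('pics/b1.png',cv2.convertScaleAbs(cv2.resize(s[30:150,230:370],None,fx=5,fy=5,interpolation=2),alpha=1.5))
E
```

```text
t: 3.35
ee_pos: [462.3, 247.2, 170.3]
orientation: [[0.998, -0.07, -0.011], [-0.07, -0.998, 0.006], [-0.011, -0.006, -1.0]]
ft_force: [-0.1, -0.8, 0.1]
width: 39.6
t 3.35 pos [462.3 247.2 170.3] yaw -4.0 width 39.6 F [-0.1 -0.8  0.1] q6 114
tool shift mm [ 1.  -1.6 43.3] turn 0.0
```

View pics/b1.png

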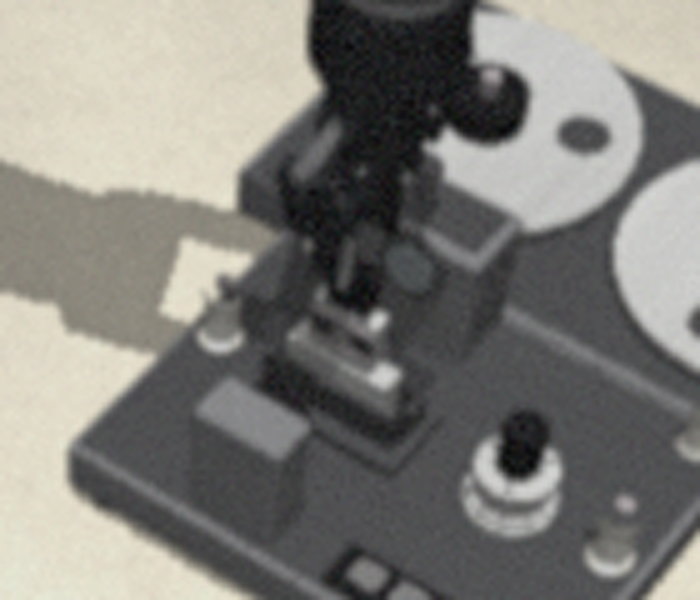

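The fingers stand around the tab, at about (345,290) in the crop, and are clear of the lamp house. I'll descend.

```bash
python3 -m inch '[[0.001,-0.0015,0.01,0],[0,0,0.015,0],[0,0,0.01,0],[0,0,0.006,0],[0,0,0,0]]'; python3 plan.py 463,249,127,-4
```

```text
t: 4.08
ee_pos: [465.7, 250.1, 129.9]
orientation: [[0.998, -0.07, -0.005], [-0.07, -0.998, 0.009], [-0.006, -0.008, -1.0]]
ft_force: [0.3, -0.0, -0.5]
width: 39.8
t 4.08 pos [465.7 250.1 129.9] yaw -4.0 width 39.8 F [ 0.3 -0.  -0.5] q6 114
tool shift mm [-2.6  1.3  2.9] turn 0.0
```

Close on the tab.

```bash
python3 -m inch '[[-0.001,0.001,0.002,0],[0,0,0,0],[0,0,0,0],[0,0,0,0],[0,0,0,0],[0,0,0,0],[0,0,0,0]]' 0.0 60; python3 plan.py 463,249,127,-4
```

```text
t: 4.95
ee_pos: [464.5, 249.1, 127.9]
orientation: [[0.998, -0.069, -0.005], [-0.069, -0.998, 0.009], [-0.005, -0.008, -1.0]]
ft_force: [-0.3, -0.1, -1.4]
width: 11.3
t 4.95 pos [464.5 249.1 127.9] yaw -4.0 width 11.3 F [-0.3 -0.1 -1.4] q6 114
tool shift mm [-1.5  0.2  0.9] turn 0.0
```

```bash
python3 -m inch '[[0,0,-0.01,0],[0,0,-0.02,0],[0,0,-0.03,0],[0,0,-0.03,0],[0,0,-0.02,0],[0,0,0,0]]'; python3 plan.py 466.6,10.1,230,11.4
```

```text
t: 5.7
ee_pos: [465.5, 248.3, 244.5]
orientation: [[0.998, -0.069, -0.002], [-0.069, -0.998, 0.01], [-0.003, -0.009, -1.0]]
ft_force: [-0.1, 0.5, -2.2]
width: 11.3
t 5.70 pos [465.5 248.3 244.5] yaw -4.0 width 11.3 F [-0.1  0.5 -2.2] q6 114
tool shift mm [ 17.7 237.6  12.2] turn -15.4
```

```bash
python3 -m inch '[[0.003,0.03,0,0],[0.003,0.045,0,0],[0.003,0.045,0,0],[0.003,0.045,0,0],[0.003,0.045,0,0],[0.002,0.02,0,0],[0,0,0.01,-7.7],[0,0,0.01,-7.7],[0,0,0,0]]'; python3 plan.py 466.6,10.1,130,11.4
```

```text
t: 6.82
ee_pos: [461.7, 10.7, 214.0]
orientation: [[0.979, 0.205, -0.012], [0.205, -0.979, 0.01], [-0.01, -0.012, -1.0]]
ft_force: [0.1, 0.4, -1.0]
width: 10.8
t 6.83 pos [461.7  10.7 214. ] yaw 11.8 width 10.8 F [ 0.1  0.4 -1. ] q6 70
tool shift mm [ 5.6  2.6 83.9] turn 0.4
```

```bash
python3 -m inch '[[0.005,0.0015,0.015,0.4],[0,0,0.025,0],[0,0,0.025,0],[0,0,0.01,0],[0,0,0,0]]'; python3 plan.py 466.6,10.1,82,11.4;python3 look.py c; python3 - <<'E'
import cv2
t=cv2.imread('pics/c_top.png'); s=cv2.imread('pics/c_scene.png')
cv2.imwrite('pics/cc1.png',cv2.convertScaleAbs(cv2.resize(s[120:230,180:320],None,fx=5,fy=5,interpolation=2),alpha=1.5))
E
```

```text
t: 7.45
ee_pos: [467.0, 11.7, 135.0]
orientation: [[0.981, 0.191, -0.012], [0.191, -0.981, 0.01], [-0.01, -0.012, -1.0]]
ft_force: [-0.2, -1.1, -1.3]
width: 10.8
t 7.45 pos [467.   11.7 135. ] yaw 11.0 width 10.8 F [-0.2 -1.1 -1.3] q6 71
tool shift mm [-0.2  2.1 52.9] turn -0.4
```

View pics/cc1.png

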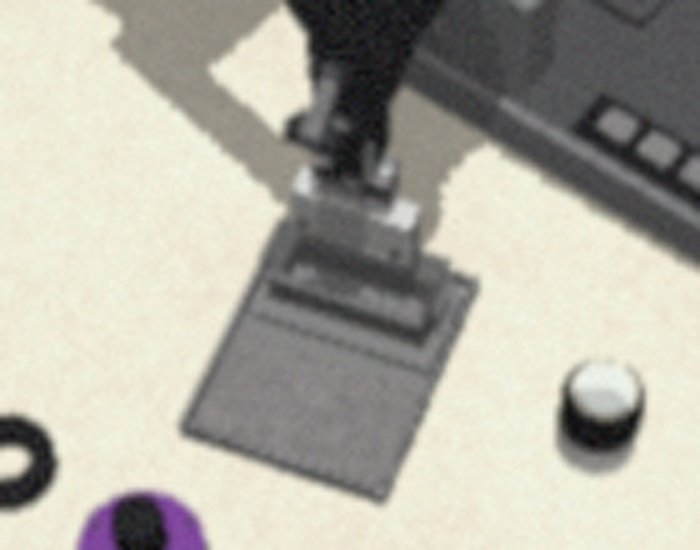

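The gate's foot is above the tray slot, at about (350,260) in the crop. I'll lower it gently.

```bash
python3 -m inch '[[0,0.002,0.015,0],[0,0,0.015,0],[0,0,0.009,0],[0,0,0.002,0],[0,0,0,0]]'; python3 plan.py 466.6,10.1,83,11.4
```

```text
t: 8.18
ee_pos: [469.5, 9.5, 93.9]
orientation: [[0.982, 0.191, -0.006], [0.191, -0.982, 0.009], [-0.004, -0.01, -1.0]]
ft_force: [1.0, -0.2, -1.1]
width: 11.1
t 8.18 pos [469.5   9.5  93.9] yaw 11.0 width 11.1 F [ 1.  -0.2 -1.1] q6 71
tool shift mm [-2.7 -1.  11. ] turn -0.4
```

```bash
python3 -m inch '[[-0.002,-0.001,0.004,0],[0,0,0.003,0],[0,0,0.003,0],[0,0,0.001,0],[0,0,0,0]]'; python3 plan.py 466.6,10.1,83,11.4
```

```text
t: 8.8
ee_pos: [467.9, 10.3, 83.1]
orientation: [[0.982, 0.191, -0.004], [0.191, -0.982, 0.009], [-0.002, -0.01, -1.0]]
ft_force: [-0.0, -0.6, -1.6]
width: 11.3
t 8.80 pos [467.9  10.3  83.1] yaw 11.0 width 11.3 F [-0.  -0.6 -1.6] q6 71
tool shift mm [-1.3 -0.1  0.1] turn -0.4
```

```bash
python3 -m inch '[[0,0,0.001,0],[0,0,0.001,0],[0,0,0,0]]'; python3 plan.py 466.6,10.1,83,11.4
```

```text
t: 9.18
ee_pos: [468.6, 10.2, 83.1]
orientation: [[0.982, 0.191, -0.004], [0.191, -0.981, 0.009], [-0.002, -0.01, -1.0]]
ft_force: [-0.5, -0.2, -2.4]
width: 11.1
t 9.18 pos [468.6  10.2  83.1] yaw 11.0 width 11.1 F [-0.5 -0.2 -2.4] q6 71
tool shift mm [-2.  -0.3  0.1] turn -0.4
```

```bash
python3 -m inch '[[0,0,0.002,0],[0,0,0.002,0],[0,0,0,0]]'; python3 plan.py 466.6,10.1,83,11.4
```

```text
t: 9.55
ee_pos: [469.7, 10.1, 83.3]
orientation: [[0.981, 0.192, -0.005], [0.192, -0.981, 0.009], [-0.003, -0.01, -1.0]]
ft_force: [0.2, 0.0, -1.4]
width: 11.2
t 9.55 pos [469.7  10.1  83.3] yaw 11.1 width 11.2 F [ 0.2  0.  -1.4] q6 71
tool shift mm [-3.1 -0.6  0.3] turn -0.3
```

```bash
python3 -m inch '[[-0.002,0,0.004,0]]';python3 -m inch '[[0,0,0.004,0]]'; python3 plan.py 466.6,10.1,83,11.4
```

```text
t: 9.68
ee_pos: [470.5, 10.0, 82.8]
orientation: [[0.982, 0.191, -0.001], [0.191, -0.981, 0.01], [0.001, -0.01, -1.0]]
ft_force: [-6.3, 3.1, 32.4]
width: 11.1
t: 9.8
ee_pos: [470.8, 10.0, 82.8]
orientation: [[0.981, 0.192, -0.004], [0.192, -0.981, 0.01], [-0.002, -0.01, -1.0]]
ft_force: [-15.4, -0.1, 34.3]
width: 11.2
t 9.80 pos [470.8  10.   82.8] yaw 11.1 width 11.2 F [-15.4  -0.1  34.3] q6 71
tool shift mm [-4.1 -0.9 -0.2] turn -0.3
```

Firm contact with the floor: 34 N up and z no longer falling. I'll relax and release.

```bash
python3 -m inch '[[-0.001,0,0,0],[0,0,0,0],[0,0,0,0],[0,0,0,0]]' 0.04; python3 plan.py 466.6,10.1,83,11.4; python3 -m inch '[[0,0,-0.015,0],[0,0,-0.03,0],[0,0,-0.045,0],[0,0,-0.045,0],[0,0,0,0]]'; python3 plan.py 628.4,-169,200,-15.5;python3 look.py d; python3 ov.py d
```

```text
t: 10.3
ee_pos: [470.7, 9.7, 82.8]
orientation: [[0.981, 0.192, -0.001], [0.192, -0.981, 0.01], [0.0, -0.01, -1.0]]
ft_force: [-0.5, -0.2, 0.1]
width: 40.1
t 10.30 pos [470.7   9.7  82.8] yaw 11.1 width 40.1 F [-0.5 -0.2  0.1] q6 71
tool shift mm [-3.9 -1.2 -0.2] turn -0.3
t: 10.92
ee_pos: [470.7, 8.3, 224.2]
orientation: [[0.981, 0.192, -0.001], [0.192, -0.981, 0.01], [0.0, -0.01, -1.0]]
ft_force: [-0.1, -0.1, 0.2]
width: 40.0
t 10.93 pos [470.7   8.3 224.2] yaw 11.1 width 40.0 F [-0.1 -0.1  0.2] q6 71
tool shift mm [120.8 204.5  22.3] turn 26.6
```

View pics/d_o4.png

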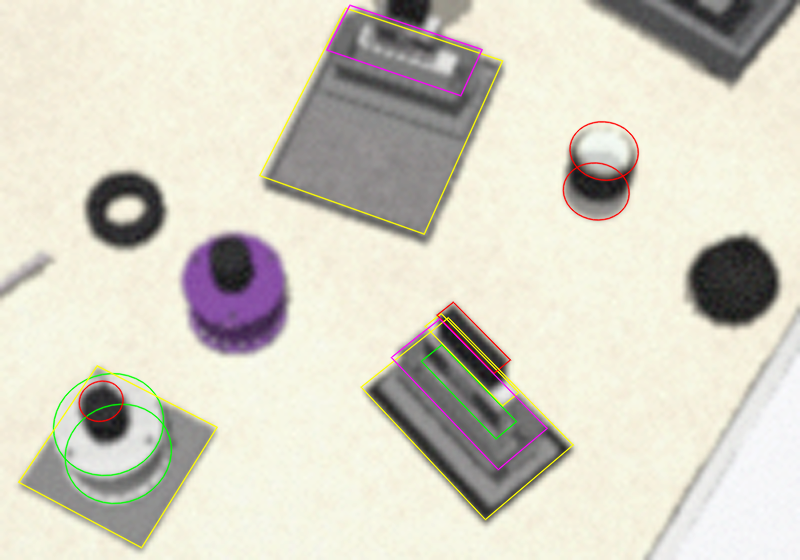

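View pics/d_o3.png

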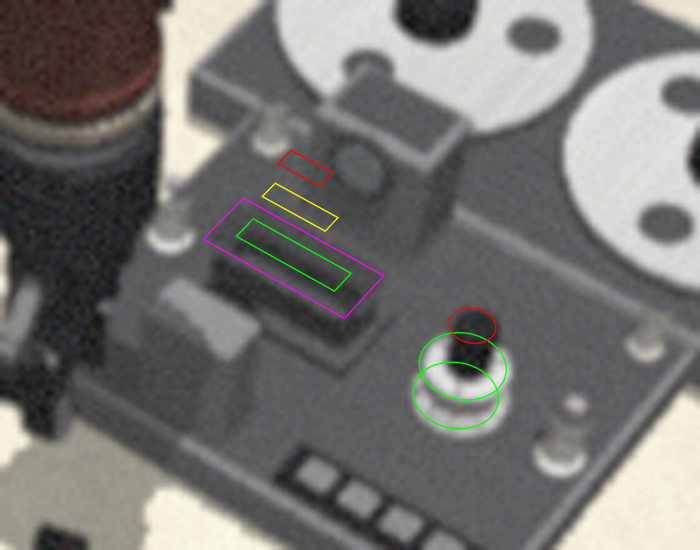

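gate16 stands upright in the tray slot, with its white shoulders at crop (410,50). The scanner slot is empty and nothing else has moved. gate35 next.

```bash
python3 -m inch '[[0.02,0.034,0,0],[0.024,0.041,0,0],[0.024,0.041,0,0],[0.024,0.041,0,0],[0.024,0.041,0,0],[0,0,0,9],[0,0,0,9],[0,0,0,8.6],[0,0,0,0]]'; python3 plan.py 628.4,-169,150,-15.5
```

```text
t: 12.15
ee_pos: [612.2, -165.0, 192.9]
orientation: [[0.959, -0.281, -0.045], [-0.28, -0.96, 0.024], [-0.05, -0.01, -0.999]]
ft_force: [0.1, 0.2, 0.9]
width: 40.2
t 12.15 pos [ 612.2 -165.   192.9] yaw -16.3 width 40.2 F [0.1 0.2 0.9] q6 85
tool shift mm [18.8 -0.2 42. ] turn -0.8
```

```bash
python3 -m inch '[[0.003,0,0,0],[0.003,0,0,0]]'; python3 -m inch '[[0.005,0,0,0],[0.005,0,0,-0.8],[0,0,0,0]]'; python3 plan.py 628.4,-169,150,-15.5
```

```text
t: 12.4
ee_pos: [616.9, -166.1, 190.5]
orientation: [[0.96, -0.277, -0.048], [-0.276, -0.961, 0.025], [-0.053, -0.011, -0.999]]
ft_force: [-0.4, -0.8, 0.6]
width: 40.0
t: 12.78
ee_pos: [627.8, -169.1, 190.2]
orientation: [[0.964, -0.261, -0.047], [-0.26, -0.965, 0.025], [-0.052, -0.012, -0.999]]
ft_force: [-0.3, 1.0, -0.4]
width: 39.9
t 12.78 pos [ 627.8 -169.1  190.2] yaw -15.1 width 39.9 F [-0.3  1.  -0.4] q6 84
tool shift mm [ 2.7  0.2 40.1] turn 0.4
```

```bash
python3 -m inch '[[-0.045,0,0,0],[-0.045,0,0,0],[-0.045,0,0,0],[0,0,0,0]]'; python3 -m inch '[[0.01,0,0,0],[0.012,0,0,0],[0.012,0,0,0],[0.012,0,0,0],[0.012,0,0,0],[0.012,0,0,0],[0.012,0,0,0],[0.012,0,0,0],[0.01,0,0,0]]';  python3 plan.py 628.4,-169,150,-15.5
```

```text
t: 13.28
ee_pos: [494.0, -132.9, 196.0]
orientation: [[0.964, -0.26, -0.049], [-0.259, -0.965, 0.026], [-0.054, -0.012, -0.998]]
ft_force: [0.5, -0.1, 0.3]
width: 39.9
t: 14.4
ee_pos: [606.2, -163.6, 191.5]
orientation: [[0.965, -0.26, -0.044], [-0.259, -0.965, 0.023], [-0.048, -0.011, -0.999]]
ft_force: [-0.0, -0.1, -0.0]
width: 40.3
t 14.40 pos [ 606.2 -163.6  191.5] yaw -15.1 width 40.3 F [-0.  -0.1 -0. ] q6 83
tool shift mm [24.8 -0.1 40.4] turn 0.4
```

```bash
python3 -m inch '[[0,0,0,-9],[0,0,0,-9],[0,0,0,0]]' | grep orient; python3 -m inch '[[0,0,0,9],[0,0,0,9],[0,0,0,0]]' |grep orient; python3 -m inch '[[0,-0.04,0,0],[0,-0.04,0,0],[0,0,0,0]]'|grep -E "orient|pos"; python3 -m inch '[[0,0.04,0,0],[0,0.04,0,0],[0,0,0,0]]'; python3 plan.py 628.4,-169,150,-15.5
```

```text
orientation: [[0.997, 0.059, -0.044], [0.06, -0.998, 0.023], [-0.042, -0.026, -0.999]]
orientation: [[0.962, -0.268, -0.044], [-0.267, -0.963, 0.023], [-0.048, -0.011, -0.999]]
ee_pos: [630.3, -86.2, 192.6]
orientation: [[0.963, -0.267, -0.043], [-0.266, -0.964, 0.023], [-0.048, -0.011, -0.999]]
t: 15.9
ee_pos: [608.5, -166.2, 191.8]
orientation: [[0.964, -0.262, -0.043], [-0.261, -0.965, 0.021], [-0.047, -0.009, -0.999]]
ft_force: [-0.4, -0.0, 0.0]
width: 40.2
t 15.90 pos [ 608.5 -166.2  191.8] yaw -15.2 width 40.2 F [-0.4 -0.   0. ] q6 83
tool shift mm [21.9 -2.1 40.9] turn 0.3
```

```bash
python3 -m inch '[[0,0,-0.05,0],[0,0,-0.05,0],[0,0,0,0]]'|grep -E "orient|pos"; python3 -m inch '[[0,0,0.012,0],[0,0,0.012,0],[0,0,0.012,0],[0,0,0.012,0],[0,0,0.012,0],[0,0,0.012,0],[0,0,0.012,0],[0,0,0.012,0],[0,0,0,0]]'; python3 plan.py 628.4,-169,150,-15.5
```

```text
ee_pos: [611.8, -168.9, 293.0]
orientation: [[0.964, -0.262, -0.046], [-0.262, -0.965, 0.023], [-0.05, -0.01, -0.999]]
t: 17.4
ee_pos: [602.2, -163.9, 181.9]
orientation: [[0.963, -0.261, -0.059], [-0.26, -0.965, 0.029], [-0.064, -0.012, -0.998]]
ft_force: [0.1, 0.1, 0.3]
width: 39.9
t 17.40 pos [ 602.2 -163.9  181.9] yaw -15.1 width 39.9 F [0.1 0.1 0.3] q6 83
tool shift mm [28.7 -1.5 30.1] turn 0.4
```

```bash
python3 -m inch '[[0,0,-0.012,0],[0,0,-0.012,0],[0,0,-0.012,0],[0,0,-0.012,0],[0,0,-0.012,0],[0,0,-0.012,0],[0,0,-0.012,0],[0,0,-0.012,0],[0,0,0,0]]'|grep -E "orient|pos"; python3 -m inch '[[0,0,0.05,0],[0,0,0.05,0],[0,0,0,0]]'; python3 plan.py 628.4,-169,150,-15.5
```

```text
ee_pos: [610.4, -167.7, 289.6]
orientation: [[0.964, -0.261, -0.051], [-0.26, -0.965, 0.025], [-0.055, -0.011, -0.998]]
t: 18.9
ee_pos: [605.6, -165.3, 188.2]
orientation: [[0.964, -0.261, -0.049], [-0.26, -0.965, 0.025], [-0.054, -0.011, -0.998]]
ft_force: [-0.1, -0.1, -0.0]
width: 40.3
t 18.90 pos [ 605.6 -165.3  188.2] yaw -15.1 width 40.3 F [-0.1 -0.1 -0. ] q6 83
tool shift mm [25.  -1.9 37. ] turn 0.4
```

```bash
python3 -m inch '[[0,0,-0.012,0],[0,0,-0.012,0],[0,0,-0.012,0],[0,0,-0.012,0],[0,0,-0.012,0],[0,0,-0.012,0],[0,0,-0.012,0],[0,0,-0.012,0],[0,0,0.05,0],[0,0,0.05,0],[0,0,-0.006,0],[0,0,-0.006,0],[0,0,-0.006,0],[0,0,-0.006,0],[0,0,-0.006,0],[0,0,-0.006,0],[0,0,-0.006,0],[0,0,-0.006,0],[0,0,0.05,0],[0,0,0,0]]'; python3 plan.py 628.4,-169,150,-15.5
```

```text
t: 21.4
ee_pos: [618.2, -170.3, 214.8]
orientation: [[0.965, -0.261, -0.015], [-0.261, -0.965, 0.011], [-0.018, -0.007, -1.0]]
ft_force: [-0.6, 0.2, -0.7]
width: 40.3
t 21.40 pos [ 618.2 -170.3  214.8] yaw -15.1 width 40.3 F [-0.6  0.2 -0.7] q6 83
tool shift mm [10.7 -3.5 64.6] turn 0.4
```

Small upward rows take out the tilt, which is now 1°. On to gate35.

```bash
python3 -m inch '[[0.01,-0.003,0.035,0.4],[0,0,0.03,0],[0,0,0,0]]'; python3 plan.py 628.4,-169,91,-15.5; python3 look.py e; python3 - <<'E'
import cv2
t=cv2.imread('pics/e_top.png'); s=cv2.imread('pics/e_scene.png')
cv2.imwrite('pics/e1.png',cv2.convertScaleAbs(cv2.resize(s[180:300,200:340],None,fx=5,fy=5,interpolation=2),alpha=1.5))
E
```

```text
t: 21.78
ee_pos: [632.0, -170.9, 155.4]
orientation: [[0.963, -0.268, -0.007], [-0.268, -0.963, 0.008], [-0.008, -0.006, -1.0]]
ft_force: [-1.0, -0.6, 0.4]
width: 40.2
t 21.77 pos [ 632.  -170.9  155.4] yaw -15.5 width 40.2 F [-1.  -0.6  0.4] q6 84
tool shift mm [-3.5 -0.5 64.5] turn -0.0
```

View pics/e1.png

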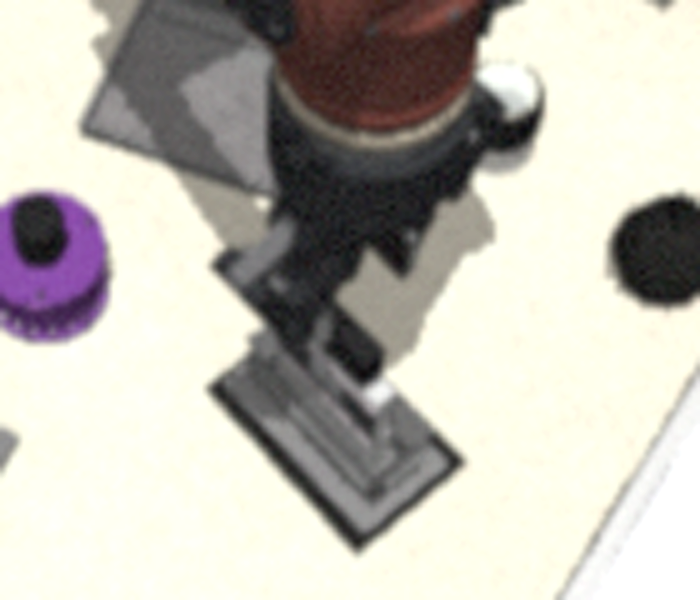

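The fingers straddle the tab at crop (345,345). I'll descend and close.

```bash
python3 -m inch '[[-0.003,0,0.02,0],[0,0,0.025,0],[0,0,0.014,0],[0,0,0,0]]'; python3 plan.py 628.4,-169,91,-15.5
```

```text
t: 22.38
ee_pos: [634.2, -171.9, 102.8]
orientation: [[0.963, -0.268, 0.008], [-0.268, -0.963, 0.002], [0.007, -0.004, -1.0]]
ft_force: [-0.2, 0.1, -0.1]
width: 40.2
t 22.38 pos [ 634.2 -171.9  102.8] yaw -15.5 width 40.2 F [-0.2  0.1 -0.1] q6 84
tool shift mm [-6.5 -1.2 11.7] turn -0.0
```

```bash
python3 -m inch '[[-0.006,-0.001,0.007,0],[0,0,0.003,0],[0,0,0,0]]'; python3 plan.py 628.4,-169,91,-15.5; python3 -m inch '[[0,0,0,0],[0,0,0,0],[0,0,0,0],[0,0,0,0],[0,0,0,0],[0,0,0,0]]' 0 60; python3 plan.py 628.4,-169,91,-15.5
```

```text
t: 22.75
ee_pos: [629.5, -169.5, 94.0]
orientation: [[0.963, -0.268, 0.01], [-0.268, -0.963, 0.001], [0.01, -0.004, -1.0]]
ft_force: [-0.2, -0.1, -0.4]
width: 40.3
t 22.75 pos [ 629.5 -169.5   94. ] yaw -15.5 width 40.3 F [-0.2 -0.1 -0.4] q6 84
tool shift mm [-1.2 -0.2  3. ] turn -0.0
t: 23.5
ee_pos: [630.2, -169.8, 94.9]
orientation: [[0.963, -0.268, 0.012], [-0.268, -0.963, 0.0], [0.011, -0.004, -1.0]]
ft_force: [0.0, 0.4, 0.5]
width: 10.6
t 23.50 pos [ 630.2 -169.8   94.9] yaw -15.5 width 10.6 F [0.  0.4 0.5] q6 84
tool shift mm [-2.  -0.2  3.8] turn -0.0
```

```bash
python3 -m inch '[[0,0,-0.02,0],[0,0,-0.045,0],[0,0,-0.045,0],[0,0,-0.045,0],[0,0,0,0]]'; python3 plan.py 463,249,250,-4
```

```text
t: 24.12
ee_pos: [626.9, -169.3, 256.0]
orientation: [[0.963, -0.268, 0.009], [-0.268, -0.963, 0.002], [0.008, -0.004, -1.0]]
ft_force: [0.8, -0.2, -2.6]
width: 10.6
t 24.12 pos [ 626.9 -169.3  256. ] yaw -15.5 width 10.6 F [ 0.8 -0.2 -2.6] q6 84
tool shift mm [-270.  -359.1    5.2] turn -11.5
```

```bash
python3 -m inch '[[-0.02,-0.027,0,0],[-0.028,-0.037,0,0],[-0.028,-0.037,0,0],[-0.028,-0.037,0,0],[-0.028,-0.037,0,0],[-0.028,-0.037,0,0],[-0.028,-0.037,0,0],[-0.028,-0.037,0,0],[-0.028,-0.037,0,0],[0,0,0,-5.7],[0,0,0,-5.7],[0,0,0,0]]'; python3 plan.py 463,249,220,-4
```

```text
t: 25.62
ee_pos: [460.3, 218.1, 239.7]
orientation: [[0.998, -0.068, -0.02], [-0.068, -0.998, 0.0], [-0.02, 0.001, -1.0]]
ft_force: [-0.1, -0.1, -3.6]
width: 10.6
t 25.62 pos [460.3 218.1 239.7] yaw -3.9 width 10.6 F [-0.1 -0.1 -3.6] q6 111
tool shift mm [  1.  -31.   19.6] turn 0.1
```

```bash
python3 -m inch '[[0.0005,-0.015,0,0],[0.0005,-0.014,0.01,0],[0,0,0,0]]'; python3 plan.py 464.5,249,180,-4
```

```text
t: 26.0
ee_pos: [462.4, 248.5, 227.4]
orientation: [[0.997, -0.071, -0.023], [-0.071, -0.997, -0.0], [-0.023, 0.002, -1.0]]
ft_force: [0.6, 0.3, -2.6]
width: 11.0
t 26.00 pos [462.4 248.5 227.4] yaw -4.1 width 11.0 F [ 0.6  0.3 -2.6] q6 114
tool shift mm [ 3.1 -0.8 47.3] turn -0.1
```

```bash
python3 -m inch '[[0.002,-0.0005,0.02,0],[0,0,0.02,0],[0,0,0,0]]'; python3 plan.py 464.5,249,140,-4;  python3 look.py f; python3 - <<'E'
import cv2
s=cv2.imread('pics/f_scene.png')
cv2.imwrite('pics/f1.png',cv2.convertScaleAbs(cv2.resize(s[30:150,230:370],None,fx=5,fy=5,interpolation=2),alpha=1.5))
E
```

```text
t: 26.38
ee_pos: [464.0, 249.2, 186.3]
orientation: [[0.997, -0.071, -0.023], [-0.071, -0.997, -0.001], [-0.022, 0.003, -1.0]]
ft_force: [-0.4, -0.9, -2.6]
width: 11.0
t 26.38 pos [464.  249.2 186.3] yaw -4.1 width 11.0 F [-0.4 -0.9 -2.6] q6 114
tool shift mm [ 1.5  0.  46.3] turn -0.1
```

View pics/f1.png

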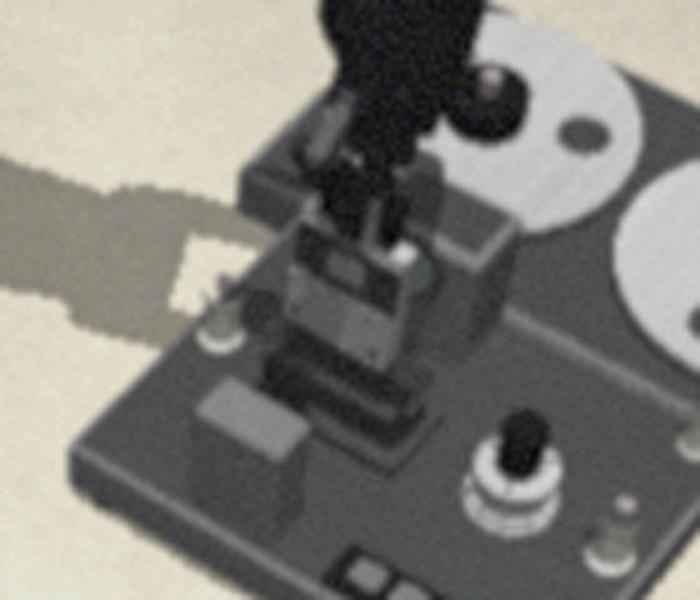

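gate35 hangs right over the slot mouth, its foot at crop (345,325). I'll lower it.

```bash
python3 -m inch '[[0.001,0,0.012,0],[0,0,0.015,0],[0,0,0.01,0],[0,0,0,0]]'; python3 plan.py 464.5,249,140,-4
```

```text
t: 26.98
ee_pos: [467.3, 250.0, 150.9]
orientation: [[0.997, -0.072, -0.015], [-0.072, -0.997, 0.001], [-0.015, -0.0, -1.0]]
ft_force: [-0.2, 0.5, -3.1]
width: 11.1
t 26.98 pos [467.3 250.  150.9] yaw -4.1 width 11.1 F [-0.2  0.5 -3.1] q6 114
tool shift mm [-2.5  1.2 10.9] turn -0.1
```

```bash
python3 -m inch '[[-0.003,0.001,0.004,0],[0,0,0.004,0]]'|grep -E "pos|force"; python3 -m inch '[[0,0,0.003,0]]'|grep -E "pos|force"; python3 -m inch '[[0,0,0.003,0]]'; python3 plan.py 464.5,249,140,-4
```

```text
ee_pos: [464.3, 249.4, 143.0]
ft_force: [-0.8, -0.2, -3.3]
ee_pos: [464.3, 249.5, 140.2]
ft_force: [-4.1, -0.8, 13.9]
t: 27.48
ee_pos: [464.8, 249.8, 140.3]
orientation: [[0.997, -0.072, -0.014], [-0.072, -0.997, 0.002], [-0.014, -0.001, -1.0]]
ft_force: [-8.4, -3.3, 20.1]
width: 11.1
t 27.48 pos [464.8 249.8 140.3] yaw -4.1 width 11.1 F [-8.4 -3.3 20.1] q6 114
tool shift mm [-0.3  0.8  0.3] turn -0.1
```

Bottomed at z 140.2, against 140 predicted. I'll release and rise.

```bash
python3 -m inch '[[0,0,0,0],[0,0,0,0],[0,0,0,0],[0,0,0,0]]' 0.04; python3 -m inch '[[0,0,-0.015,0],[0,0,-0.03,0],[0,0,-0.045,0],[0,0,-0.015,0],[0,0,0,0]]'; python3 plan.py 470.5,10,200,11;python3 look.py g; python3 - <<'E'
import cv2
s=cv2.imread('pics/g_scene.png')
cv2.imwrite('pics/g1.png',cv2.convertScaleAbs(cv2.resize(s[30:150,230:370],None,fx=5,fy=5,interpolation=2),alpha=1.5))
E
```

```text
t: 27.98
ee_pos: [467.3, 250.8, 143.0]
orientation: [[0.997, -0.071, -0.008], [-0.071, -0.997, 0.004], [-0.009, -0.003, -1.0]]
ft_force: [-0.4, -0.6, 0.6]
width: 39.5
t: 28.6
ee_pos: [467.9, 250.2, 252.6]
orientation: [[0.997, -0.072, -0.009], [-0.072, -0.997, 0.004], [-0.009, -0.003, -1.0]]
ft_force: [-0.1, 0.3, 0.3]
width: 40.0
t 28.60 pos [467.9 250.2 252.6] yaw -4.1 width 40.0 F [-0.1  0.3  0.3] q6 114
tool shift mm [ 20.3 239.5  51.6] turn -15.1
```

View pics/g1.png

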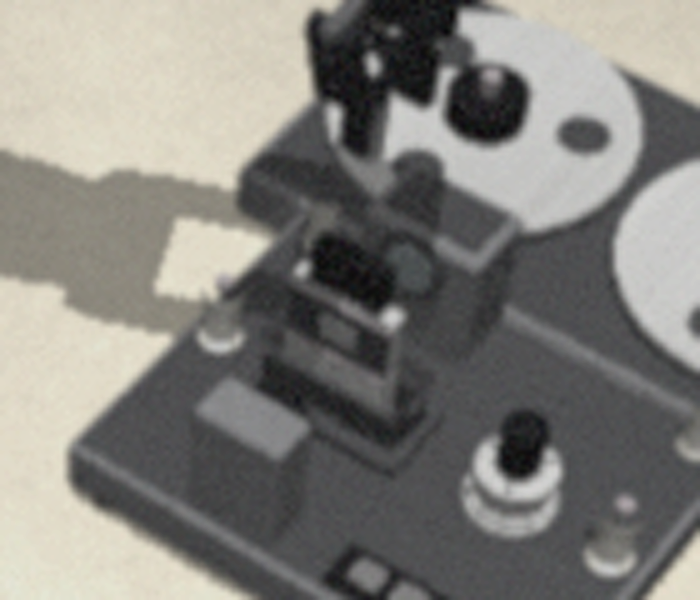

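gate35 sits down in the scanner slot and the fingers are clear. Next, gate16 from the tray.

```bash
python3 -m inch '[[0.003,0.03,0.01,0],[0.004,0.045,0,0],[0.004,0.045,0,0],[0.004,0.045,0,0],[0.004,0.045,0,0],[0.002,0.02,0,0],[0,0,0.02,-7.5],[0,0,0.02,-7.5],[0,0,0,0]]'; python3 plan.py 470.5,9.7,140,11
```

```text
t: 29.82
ee_pos: [458.5, 11.6, 179.8]
orientation: [[0.98, 0.195, -0.045], [0.196, -0.981, 0.003], [-0.044, -0.011, -0.999]]
ft_force: [0.5, 0.7, 0.1]
width: 39.8
t 29.82 pos [458.5  11.6 179.8] yaw 11.3 width 39.8 F [0.5 0.7 0.1] q6 72
tool shift mm [13.1  4.7 39.2] turn 0.3
```

```bash
python3 -m inch '[[0,0,-0.006,0],[0,0,-0.006,0],[0,0,-0.006,0],[0,0,-0.006,0],[0,0,-0.006,0],[0,0,-0.006,0],[0,0,-0.006,0],[0,0,-0.006,0]]'; python3 plan.py 470.5,9.7,140,11
```

```text
t: 30.82
ee_pos: [461.9, 11.9, 233.1]
orientation: [[0.98, 0.192, -0.042], [0.193, -0.981, 0.002], [-0.041, -0.01, -0.999]]
ft_force: [0.1, 0.6, 0.6]
width: 40.1
t 30.82 pos [461.9  11.9 233.1] yaw 11.1 width 40.1 F [0.1 0.6 0.6] q6 72
tool shift mm [11.8  4.8 92.7] turn 0.1
```

```bash
python3 -m inch '[[0.01,0.004,0.04,0],[0,0,0.04,0],[0,0,0,0]]'; python3 plan.py 470.5,9.7,83,11
```

```text
t: 31.2
ee_pos: [471.6, 9.7, 153.9]
orientation: [[0.981, 0.192, -0.037], [0.193, -0.981, 0.002], [-0.036, -0.009, -0.999]]
ft_force: [0.4, -1.0, 0.4]
width: 40.2
t 31.20 pos [471.6   9.7 153.9] yaw 11.1 width 40.2 F [ 0.4 -1.   0.4] q6 72
tool shift mm [ 1.5  0.5 70.9] turn 0.1
```

```bash
python3 -m inch '[[0,0,0.025,0],[0,0,0.025,0],[0,0,0.012,0],[0,0,0,0]]'; python3 plan.py 470.5,9.7,84,11
```

```text
t: 31.7
ee_pos: [474.9, 9.2, 97.4]
orientation: [[0.981, 0.192, -0.026], [0.193, -0.981, 0.0], [-0.026, -0.005, -1.0]]
ft_force: [0.2, -0.8, -0.3]
width: 39.9
t 31.70 pos [474.9   9.2  97.4] yaw 11.1 width 39.9 F [ 0.2 -0.8 -0.3] q6 72
tool shift mm [-3.9 -1.3 13.5] turn 0.1
```

```bash
python3 -m inch '[[-0.004,-0.001,0.008,0],[0,0,0.005,0],[0,0,0,0]]'; python3 plan.py 470.5,9.7,84,11; python3 -m inch '[[0,0,0,0],[0,0,0,0],[0,0,0,0],[0,0,0,0],[0,0,0,0],[0,0,0,0]]' 0 60; python3 plan.py 470.5,9.7,84,11
```

```text
t: 32.08
ee_pos: [472.5, 9.2, 86.5]
orientation: [[0.981, 0.193, -0.021], [0.193, -0.981, -0.0], [-0.021, -0.004, -1.0]]
ft_force: [-0.0, -0.3, -0.1]
width: 40.0
t 32.08 pos [472.5   9.2  86.5] yaw 11.1 width 40.0 F [-0.  -0.3 -0.1] q6 72
tool shift mm [-1.8 -0.9  2.6] turn 0.1
t: 32.83
ee_pos: [472.9, 9.1, 87.0]
orientation: [[0.981, 0.193, -0.021], [0.193, -0.981, -0.001], [-0.02, -0.003, -1.0]]
ft_force: [-0.0, 0.2, 0.0]
width: 11.2
t 32.83 pos [472.9   9.1  87. ] yaw 11.1 width 11.2 F [-0.   0.2  0. ] q6 72
tool shift mm [-2.2 -1.   3. ] turn 0.1
```

```bash
python3 -m inch '[[0,0,-0.02,0],[0,0,-0.045,0],[0,0,-0.045,0],[0,0,-0.03,0],[0,0,0,0]]'; python3 plan.py 631,-169.7,230,-15.5
```

```text
t: 33.45
ee_pos: [473.6, 9.4, 228.1]
orientation: [[0.981, 0.192, -0.027], [0.193, -0.981, 0.0], [-0.026, -0.006, -1.0]]
ft_force: [0.1, 0.8, -2.4]
width: 10.8
t 33.45 pos [473.6   9.4 228.1] yaw 11.1 width 10.8 F [ 0.1  0.8 -2.4] q6 72
tool shift mm [119.9 206.1  -6.2] turn 26.6
```

```bash
python3 -m inch '[[0.01,0.018,0,0],[0.014,0.026,0,0],[0.014,0.026,0,0],[0.014,0.026,0,0],[0.014,0.026,0,0],[0.014,0.026,0,0],[0.014,0.026,0,0],[0.01,0.018,0,0],[0,0,0,9],[0,0,0,9],[0,0,0,8.6],[0,0,0,0]]'; python3 plan.py 631,-169.7,150,-15.5
```

```text
t: 34.95
ee_pos: [607.1, -174.4, 185.2]
orientation: [[0.956, -0.284, -0.071], [-0.284, -0.959, 0.011], [-0.071, 0.01, -0.997]]
ft_force: [0.1, 0.5, -1.5]
width: 11.0
t 34.95 pos [ 607.1 -174.4  185.2] yaw -16.6 width 11.0 F [ 0.1  0.5 -1.5] q6 85
tool shift mm [ 24.  -11.6  33.5] turn -1.1
```

```bash
python3 -m inch '[[0.006,-0.003,-0.012,0],[0.006,-0.003,-0.012,0],[0.006,-0.003,-0.012,0],[0.006,-0.003,-0.012,0],[0,0,-0.012,0],[0,0,-0.012,0],[0,0,-0.012,0],[0,0,-0.012,0]]'|grep -E "orient|pos";python3 -m inch '[[0,0,0.04,0],[0,0,0.04,0],[0,0,0,0]]'|grep -E "orient|pos"; python3 -m inch '[[0,0,-0.006,0],[0,0,-0.006,0],[0,0,-0.006,0],[0,0,-0.006,0],[0,0,-0.006,0],[0,0,-0.006,0]]'|grep -E "orient|pos";  python3 plan.py 631,-169.7,150,-15.5
```

```text
ee_pos: [642.6, -170.9, 284.0]
orientation: [[0.958, -0.279, -0.072], [-0.279, -0.96, 0.011], [-0.072, 0.01, -0.997]]
ee_pos: [638.9, -171.0, 207.8]
orientation: [[0.958, -0.279, -0.065], [-0.28, -0.96, 0.008], [-0.065, 0.01, -0.998]]
ee_pos: [644.8, -172.7, 254.5]
orientation: [[0.959, -0.28, -0.054], [-0.28, -0.96, 0.004], [-0.053, 0.011, -0.999]]
t 37.08 pos [ 644.8 -172.7  254.5] yaw -16.3 width 10.7 F [-0.2 -0.7 -2.4] q6 86
tool shift mm [-8.500e+00 -1.000e-01  1.051e+02] turn -0.8
```

```bash
python3 -m inch '[[-0.008,0,0.05,0],[0,0,0.04,-0.8],[0,0,-0.004,0],[0,0,-0.004,0],[0,0,-0.004,0],[0,0,-0.004,0],[0,0,-0.004,0],[0,0,-0.004,0]]'|grep -E "orient|pos";python3 -m inch '[[0,0,0.04,0],[0,0,-0.004,0],[0,0,-0.004,0],[0,0,-0.004,0],[0,0,-0.004,0],[0,0,-0.004,0],[0,0,-0.004,0]]'|grep -E "orient|pos";  python3 plan.py 631,-169.7,150,-15.5
```

```text
ee_pos: [639.4, -172.1, 200.4]
orientation: [[0.963, -0.266, -0.038], [-0.267, -0.964, -0.002], [-0.036, 0.012, -0.999]]
ee_pos: [642.9, -173.6, 193.9]
orientation: [[0.964, -0.266, -0.027], [-0.267, -0.964, -0.006], [-0.024, 0.013, -1.0]]
t 38.95 pos [ 642.9 -173.6  193.9] yaw -15.5 width 11.3 F [-0.2 -0.3 -1.5] q6 85
tool shift mm [-11.4  -1.1  44.2] turn 0.0
```

```bash
python3 -m inch '[[-0.011,-0.001,0.025,0],[0,0,0.025,0],[0,0,0,0]]'; python3 plan.py 631,-169.7,87,-15.5; python3 look.py h; python3 - <<'E'
import cv2
s=cv2.imread('pics/h_scene.png')
cv2.imwrite('pics/h1.png',cv2.convertScaleAbs(cv2.resize(s[180:300,200:340],None,fx=5,fy=5,interpolation=2),alpha=1.5))
E
```

```text
t: 39.33
ee_pos: [632.4, -170.4, 145.9]
orientation: [[0.964, -0.266, -0.023], [-0.267, -0.964, -0.008], [-0.02, 0.013, -1.0]]
ft_force: [-0.3, 0.7, -1.7]
width: 11.1
t 39.33 pos [ 632.4 -170.4  145.9] yaw -15.5 width 11.1 F [-0.3  0.7 -1.7] q6 85
tool shift mm [-0.3 -1.1 58.9] turn 0.0
```

View pics/h1.png

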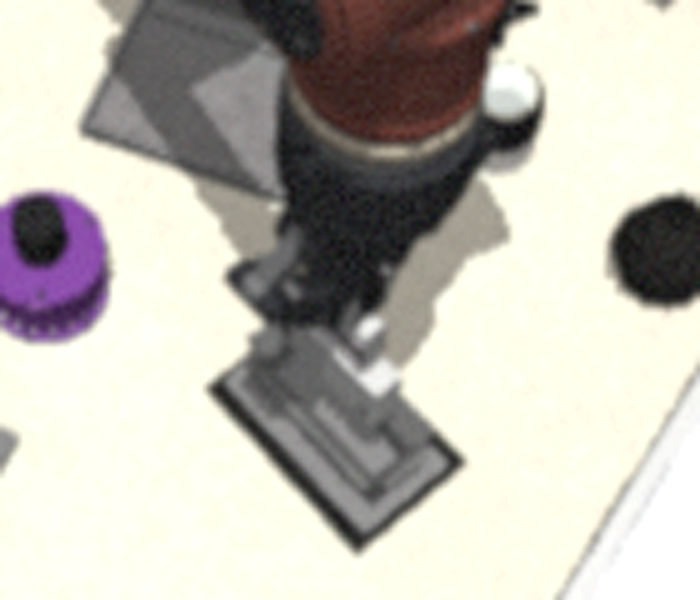

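gate16 is above the stand slot. I'll lower it in small steps.

```bash
python3 -m inch '[[0,-0.001,0.015,0],[0,0,0.015,0],[0,0,0.01,0],[0,0,0,0]]'; python3 plan.py 631,-169.7,87,-15.5
```

```text
t: 39.92
ee_pos: [635.5, -171.1, 108.2]
orientation: [[0.964, -0.266, -0.015], [-0.267, -0.964, -0.011], [-0.011, 0.014, -1.0]]
ft_force: [0.3, -0.8, -1.8]
width: 11.1
t 39.92 pos [ 635.5 -171.1  108.2] yaw -15.5 width 11.1 F [ 0.3 -0.8 -1.8] q6 85
tool shift mm [-4.5 -0.4 21.3] turn 0.0
```

```bash
python3 -m inch '[[-0.004,0,0.008,0],[0,0,0.006,0]]'|grep -E "pos|force"; python3 -m inch '[[-0.001,0,0.004,0]]'|grep -E "pos|force"; python3 -m inch '[[-0.001,0,0.003,0]]'|grep -E "pos|force"; python3 plan.py 631,-169.7,87,-15.5
```

```text
ee_pos: [631.8, -170.3, 94.2]
ft_force: [1.0, 0.8, -2.3]
ee_pos: [630.8, -170.1, 90.0]
ft_force: [-0.3, 0.8, -2.0]
ee_pos: [630.1, -170.0, 87.2]
ft_force: [0.7, 0.3, 6.0]
t 40.42 pos [ 630.1 -170.    87.2] yaw -15.5 width 11.1 F [0.7 0.3 6. ] q6 85
tool shift mm [ 0.8 -0.5  0.2] turn 0.0
```

```bash
python3 -m inch '[[0,0,0.003,0]]'|grep -E "pos|force"; python3 -m inch '[[0,0,0,0],[0,0,0,0],[0,0,0,0],[0,0,0,0]]' 0.04; python3 -m inch '[[0,0,-0.015,0],[0,0,-0.03,0],[0,0,-0.045,0],[0,0,-0.03,0],[0,0,-0.02,0],[0,0,0,0]]'; python3 plan.py 572.5,241,220,-4;python3 look.py i; python3 - <<'E'
import cv2
s=cv2.imread('pics/i_scene.png')
cv2.imwrite('pics/i1.png',cv2.convertScaleAbs(cv2.resize(s[180:300,200:340],None,fx=5,fy=5,interpolation=2),alpha=1.5))
E
```

```text
ee_pos: [630.7, -170.2, 87.0]
ft_force: [-5.2, 1.7, 15.7]
t: 41.05
ee_pos: [632.0, -170.7, 88.6]
orientation: [[0.964, -0.266, -0.009], [-0.266, -0.964, -0.013], [-0.005, 0.015, -1.0]]
ft_force: [0.6, 0.7, -1.0]
width: 40.2
t: 41.8
ee_pos: [633.5, -168.9, 236.2]
orientation: [[0.964, -0.266, -0.008], [-0.266, -0.964, -0.013], [-0.004, 0.015, -1.0]]
ft_force: [0.6, -0.8, -0.8]
width: 39.8
t 41.80 pos [ 633.5 -168.9  236.2] yaw -15.5 width 39.8 F [ 0.6 -0.8 -0.8] q6 85
tool shift mm [-168.  -379.1   11.1] turn -11.5
```

View pics/i1.png

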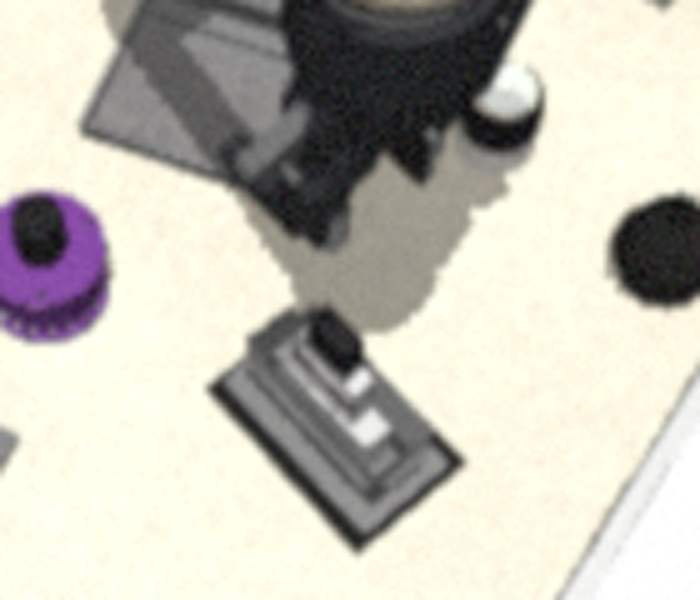

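gate16 stands upright in the bench stand, with its tab at crop (335,340). Now drum16.

```bash
python3 -m inch '[[-0.012,-0.027,-0.002,0],[-0.018,-0.042,-0.002,0],[-0.018,-0.042,-0.002,0],[-0.018,-0.042,-0.002,0],[-0.018,-0.042,-0.002,0],[-0.018,-0.042,-0.002,0],[-0.018,-0.042,-0.002,0],[-0.018,-0.042,0,0],[-0.01,-0.02,0,0],[0,0,0,-5.7],[0,0,0,-5.7],[0,0,0,0]]' 0.05; python3 plan.py 572.5,241,200,-4
```

```text
t: 43.4
ee_pos: [562.9, 210.6, 213.5]
orientation: [[0.996, -0.066, -0.063], [-0.067, -0.998, -0.014], [-0.062, 0.018, -0.998]]
ft_force: [0.4, 0.1, -0.5]
width: 49.8
t 43.40 pos [562.9 210.6 213.5] yaw -3.9 width 49.8 F [ 0.4  0.1 -0.5] q6 108
tool shift mm [  8.3 -31.2  12.4] turn 0.1
```

```bash
python3 -m inch '[[0,-0.016,-0.045,0],[0,-0.014,-0.03,0],[0,0,0.045,0],[0,0,0.03,0],[0,0,-0.004,0],[0,0,-0.004,0],[0,0,-0.004,0],[0,0,-0.004,0],[0,0,-0.004,0],[0,0,-0.004,0],[0,0,0.03,0],[0,0,-0.004,0],[0,0,-0.004,0],[0,0,-0.004,0],[0,0,-0.004,0],[0,0,-0.004,0],[0,0,-0.004,0]]'; python3 plan.py 572.5,241,200,-4
```

```text
t: 45.52
ee_pos: [568.9, 240.9, 238.1]
orientation: [[0.995, -0.079, -0.059], [-0.08, -0.997, -0.012], [-0.058, 0.017, -0.998]]
ft_force: [-0.3, -1.0, -0.5]
width: 50.0
t 45.52 pos [568.9 240.9 238.1] yaw -4.6 width 50.0 F [-0.3 -1.  -0.5] q6 111
tool shift mm [ 5.8 -1.1 37.8] turn -0.6
```

```bash
python3 -m inch '[[0.001,-0.001,0.03,-0.6],[0,0,0.03,0],[0,0,0.03,0],[0,0,0,0]]'; python3 plan.py 572.5,241,89,-4;  python3 look.py j; python3 - <<'E'
import cv2
s=cv2.imread('pics/j_scene.png')
cv2.imwrite('pics/j1.png',cv2.convertScaleAbs(cv2.resize(s[50:170,260:400],None,fx=5,fy=5,interpolation=2),alpha=1.5))
E
```

```text
t: 46.02
ee_pos: [566.5, 241.3, 149.1]
orientation: [[0.996, -0.069, -0.054], [-0.069, -0.998, -0.011], [-0.053, 0.014, -0.998]]
ft_force: [-0.1, -0.0, 0.4]
width: 50.1
t 46.02 pos [566.5 241.3 149.1] yaw -4.0 width 50.1 F [-0.1 -0.   0.4] q6 110
tool shift mm [ 9.2 -1.  59.7] turn 0.0
```

View pics/j1.png

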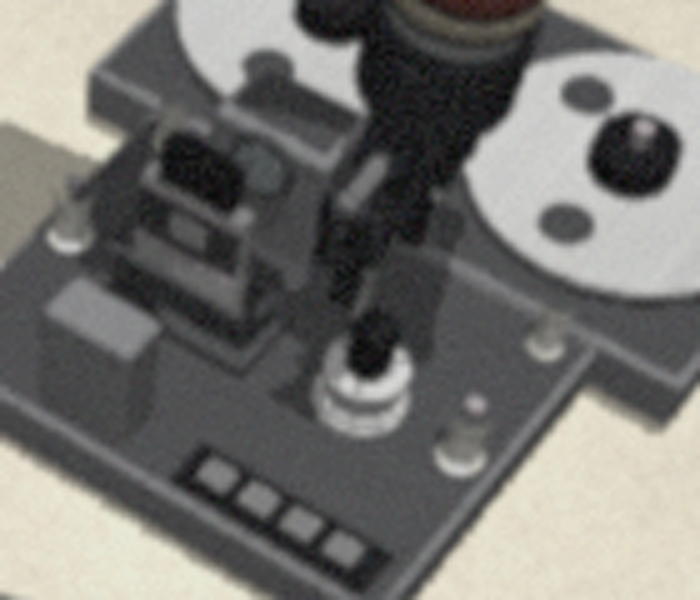

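```bash
python3 -m inch '[[0.007,-0.001,0.02,0],[0,0,0.02,0],[0,0,0,0]]'; python3 plan.py 572.5,241,89,-4
```

```text
t: 46.5
ee_pos: [577.4, 242.9, 113.3]
orientation: [[0.997, -0.069, -0.042], [-0.069, -0.998, -0.007], [-0.041, 0.01, -0.999]]
ft_force: [0.1, 0.3, -0.1]
width: 50.3
t 46.50 pos [577.4 242.9 113.3] yaw -4.0 width 50.3 F [ 0.1  0.3 -0.1] q6 110
tool shift mm [-3.7  2.  24.5] turn 0.0
```

```bash
python3 -m inch '[[-0.004,0.002,0.012,0],[0,0,0.008,0],[0,0,0,0]]'; python3 plan.py 572.5,241,89,-4
```

```text
t: 46.88
ee_pos: [572.0, 240.9, 92.1]
orientation: [[0.997, -0.069, -0.042], [-0.069, -0.998, -0.007], [-0.041, 0.01, -0.999]]
ft_force: [0.7, -0.4, -0.4]
width: 50.3
t 46.88 pos [572.  240.9  92.1] yaw -4.0 width 50.3 F [ 0.7 -0.4 -0.4] q6 110
tool shift mm [ 0.6 -0.1  3.1] turn 0.0
```

```bash
python3 -m inch '[[0,0,0.002,0],[0,0,0,0],[0,0,0,0],[0,0,0,0],[0,0,0,0],[0,0,0,0]]' 0 60; python3 plan.py 480.8,-60.5,230,11
```

```text
t: 47.62
ee_pos: [572.4, 241.2, 90.8]
orientation: [[0.997, -0.069, -0.04], [-0.069, -0.998, -0.007], [-0.04, 0.009, -0.999]]
ft_force: [-0.1, -0.1, -1.5]
width: 22.1
t 47.62 pos [572.4 241.2  90.8] yaw -4.0 width 22.1 F [-0.1 -0.1 -1.5] q6 110
tool shift mm [ -76.   308.6 -133.4] turn -15.0
```

```bash
python3 -m inch '[[0,0,-0.02,0],[0,0,-0.045,0],[0,0,-0.045,0],[0,0,0,0]]'; python3 plan.py 480.8,-60.5,200,1000
```

```text
t: 48.12
ee_pos: [577.6, 241.9, 207.7]
orientation: [[0.997, -0.069, -0.039], [-0.069, -0.998, -0.007], [-0.038, 0.009, -0.999]]
ft_force: [-0.2, 0.1, -1.6]
width: 22.0
t 48.12 pos [577.6 241.9 207.7] yaw -4.0 width 22.0 F [-0.2  0.1 -1.6] q6 110
tool shift mm [-75.3 308.2  13.5] turn 0.0
```

```bash
python3 -m inch '[[-0.006,0.025,0,0],[-0.01,0.042,0,0],[-0.01,0.042,0,0],[-0.01,0.042,0,0],[-0.01,0.042,0,0],[-0.01,0.042,0,0],[-0.01,0.042,0,0],[-0.006,0.025,0,0],[0,0,0,0]]'; python3 plan.py 480.8,-60.5,120,1000
```

```text
t: 49.25
ee_pos: [478.4, -62.9, 212.0]
orientation: [[0.997, -0.067, -0.043], [-0.067, -0.998, -0.008], [-0.043, 0.011, -0.999]]
ft_force: [-0.6, 0.0, -0.9]
width: 22.3
t 49.25 pos [478.4 -62.9 212. ] yaw -3.8 width 22.3 F [-0.6  0.  -0.9] q6 79
tool shift mm [ 6.1 -3.5 91.7] turn 0.0
```

```bash
python3 -m inch '[[0.005,-0.003,0.03,0],[0,0,0.035,0],[0,0,0.035,0],[0,0,0.015,0],[0,0,0,0]]'; python3 plan.py 480.8,-60.5,46,1000
```

```text
t: 49.88
ee_pos: [480.2, -57.4, 94.8]
orientation: [[0.997, -0.065, -0.041], [-0.065, -0.998, -0.006], [-0.04, 0.008, -0.999]]
ft_force: [0.4, 0.0, -1.4]
width: 22.0
t 49.88 pos [480.2 -57.4  94.8] yaw -3.8 width 22.0 F [ 0.4  0.  -1.4] q6 80
tool shift mm [ 2.7  2.6 48.7] turn 0.0
```

```bash
python3 -m inch '[[0.001,0.003,0.02,0],[0,0,0.014,0],[0,0,0.006,0],[0,0,0,0]]'|grep -E "pos|force"; python3 -m inch '[[-0.002,0,0.004,0]]'|grep -E "pos|force"; python3 plan.py 480.8,-60.5,46,1000
```

```text
ee_pos: [484.2, -60.8, 58.2]
ft_force: [-0.7, -0.4, -1.0]
ee_pos: [483.3, -61.0, 55.2]
ft_force: [-0.0, -0.2, -0.9]
t 50.50 pos [483.3 -61.   55.2] yaw -3.7 width 22.1 F [-0.  -0.2 -0.9] q6 79
tool shift mm [-2.2 -0.4  9.3] turn 0.0
```

```bash
python3 -m inch '[[-0.001,0,0.004,0],[0,0,0.003,0]]'|grep -E "pos|force"; python3 -m inch '[[0,0,0.003,0]]'|grep -E "pos|force"; python3 -m inch '[[0,0,0.003,0]]'|grep -E "pos|force"
```

```text
ee_pos: [482.2, -61.0, 48.4]
ft_force: [-0.5, 0.8, -1.2]
ee_pos: [482.4, -61.1, 45.5]
ft_force: [1.6, 0.9, 10.6]
ee_pos: [482.8, -61.2, 45.2]
ft_force: [-10.8, 2.8, 33.5]
```

The drum has bottomed at z 45.3. Release, rise and head for drum35.

```bash
python3 -m inch '[[0,0,0,0],[0,0,0,0],[0,0,0,0],[0,0,0,0]]' 0.05; python3 -m inch '[[0,0,-0.015,0],[0,0,-0.03,0],[0,0,-0.045,0],[0,0,-0.045,0],[0,0,0,0]]'; python3 plan.py 471,-301.5,200,1000; python3 look.py k; python3 - <<'E'
import cv2
s=cv2.imread('pics/k_scene.png')
cv2.imwrite('pics/k1.png',cv2.convertScaleAbs(cv2.resize(s[160:300,150:310],None,fx=4,fy=4,interpolation=2),alpha=1.5))
E
```

```text
t: 51.5
ee_pos: [483.9, -61.6, 46.0]
orientation: [[0.998, -0.064, -0.028], [-0.065, -0.998, -0.009], [-0.028, 0.01, -1.0]]
ft_force: [0.7, 0.5, 0.0]
width: 50.3
t: 52.12
ee_pos: [487.8, -60.3, 187.8]
orientation: [[0.998, -0.064, -0.028], [-0.065, -0.998, -0.009], [-0.027, 0.01, -1.0]]
ft_force: [0.5, 0.3, -0.7]
width: 49.8
t 52.12 pos [487.8 -60.3 187.8] yaw -3.7 width 49.8 F [ 0.5  0.3 -0.7] q6 79
tool shift mm [ -1.5 241.9  -9.6] turn 0.0
```

View pics/k1.png

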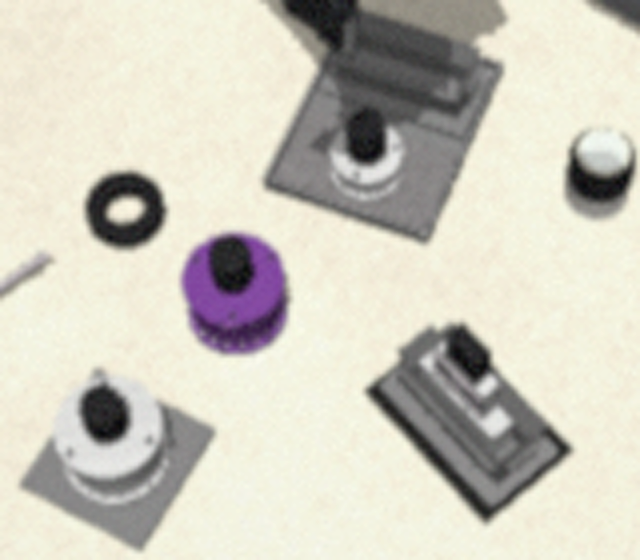

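drum16 stands upright on the pad at crop (367,155). gate16 is in its stand and the loupe has not moved. Over to drum35, the white one at (105,430).

```bash
python3 -m inch '[[0,0.025,-0.002,0],[0,0.042,-0.002,0],[0,0.042,-0.002,0],[0,0.042,-0.002,0],[0,0.042,-0.002,0],[0,0.025,0,0],[0,0,0,0]]'; python3 plan.py 471,-301.5,120,1000
```

```text
t: 53.1
ee_pos: [462.1, -278.1, 181.6]
orientation: [[0.996, -0.063, -0.058], [-0.062, -0.998, 0.007], [-0.058, -0.003, -0.998]]
ft_force: [-0.2, 0.4, -0.5]
width: 49.8
t 53.10 pos [ 462.1 -278.1  181.6] yaw -3.6 width 49.8 F [-0.2  0.4 -0.5] q6 57
tool shift mm [13.9 23.  60.8] turn 0.0
```

```bash
python3 -m inch '[[0.013,0.022,0.03,0],[0,0,0.027,0],[0,0,0,0]]'; python3 plan.py 471,-301.5,66,1000
```

```text
t: 53.48
ee_pos: [468.6, -296.7, 119.1]
orientation: [[0.996, -0.062, -0.063], [-0.061, -0.998, 0.013], [-0.064, -0.009, -0.998]]
ft_force: [-0.4, 0.1, -0.2]
width: 50.1
t 53.48 pos [ 468.6 -296.7  119.1] yaw -3.5 width 50.1 F [-0.4  0.1 -0.2] q6 56
tool shift mm [ 6.1  5.1 52.8] turn 0.0
```

```bash
python3 -m inch '[[0.004,0.004,0.015,0],[0,0,0.015,0],[0,0,0,0]]'; python3 plan.py 471,-301.5,66,1000; python3 look.py l; python3 - <<'E'
import cv2
s=cv2.imread('pics/l_scene.png');t=cv2.imread('pics/l_top.png')
cv2.imwrite('pics/l1.png',cv2.convertScaleAbs(cv2.resize(s[200:320,120:260],None,fx=5,fy=5,interpolation=2),alpha=1.5))
E
```

```text
t: 53.85
ee_pos: [471.3, -299.5, 88.0]
orientation: [[0.996, -0.06, -0.062], [-0.059, -0.998, 0.013], [-0.063, -0.009, -0.998]]
ft_force: [0.3, 0.5, 0.3]
width: 49.8
t 53.85 pos [ 471.3 -299.5   88. ] yaw -3.4 width 49.8 F [0.3 0.5 0.3] q6 56
tool shift mm [ 1.2  2.2 22. ] turn 0.0
```

View pics/l1.png

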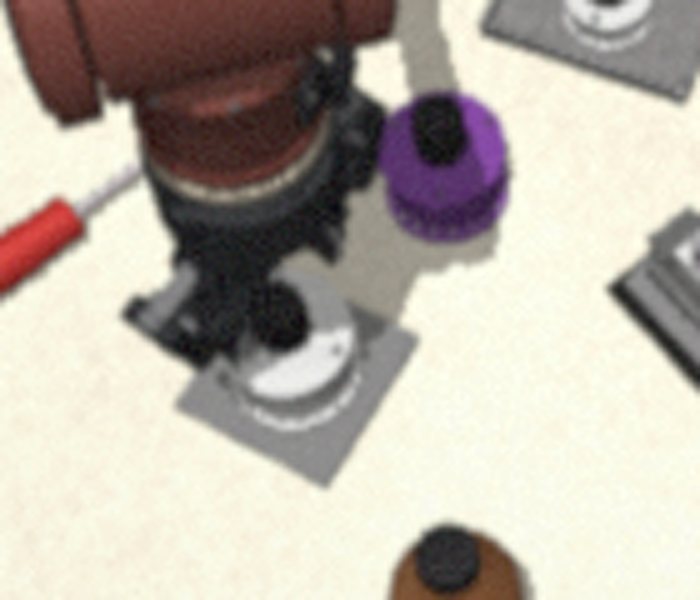

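```bash
python3 -m inch '[[0.001,0.002,0.01,0],[0,0,0.007,0],[0,0,0,0]]'; python3 plan.py 471,-301.5,66,1000
```

```text
t: 54.32
ee_pos: [473.0, -303.2, 72.8]
orientation: [[0.997, -0.06, -0.057], [-0.06, -0.998, 0.009], [-0.058, -0.006, -0.998]]
ft_force: [0.5, -0.3, 0.8]
width: 50.0
t 54.33 pos [ 473.  -303.2   72.8] yaw -3.4 width 50.0 F [ 0.5 -0.3  0.8] q6 56
tool shift mm [-1.7 -1.5  6.9] turn 0.0
```

```bash
python3 -m inch '[[-0.002,-0.001,0.006,0],[0,0,0,0]]'; python3 -m inch '[[0,0,0,0],[0,0,0,0],[0,0,0,0],[0,0,0,0],[0,0,0,0],[0,0,0,0]]' 0 80; python3 plan.py 471,-301.5,66,1000
```

```text
t: 54.58
ee_pos: [470.6, -301.9, 66.5]
orientation: [[0.997, -0.06, -0.058], [-0.06, -0.998, 0.009], [-0.058, -0.006, -0.998]]
ft_force: [0.3, 1.0, -0.1]
width: 50.1
t: 55.32
ee_pos: [470.8, -302.4, 66.9]
orientation: [[0.997, -0.06, -0.057], [-0.06, -0.998, 0.008], [-0.057, -0.005, -0.998]]
ft_force: [-0.4, -0.5, -0.4]
width: 21.4
t 55.33 pos [ 470.8 -302.4   66.9] yaw -3.4 width 21.4 F [-0.4 -0.5 -0.4] q6 56
tool shift mm [ 0.2 -0.9  0.9] turn 0.0
```

```bash
python3 -m inch '[[0,0,-0.015,0],[0,0,-0.04,0],[0,0,-0.045,0],[0,0,-0.045,0],[0,0,-0.02,0],[0,0,0,0]]'; python3 plan.py 572.5,241,235,1000
```

```text
t: 56.08
ee_pos: [478.8, -301.5, 236.7]
orientation: [[0.996, -0.06, -0.061], [-0.06, -0.998, 0.013], [-0.061, -0.009, -0.998]]
ft_force: [0.5, -0.5, -3.3]
width: 22.0
t 56.08 pos [ 478.8 -301.5  236.7] yaw -3.4 width 22.0 F [ 0.5 -0.5 -3.3] q6 55
tool shift mm [  61.2 -547.2    3.1] turn 0.0
```

```bash
python3 -m inch '[[0.003,-0.025,-0.002,0],[0.005,-0.042,-0.002,0],[0.005,-0.042,-0.002,0],[0.005,-0.042,-0.002,0],[0.005,-0.042,-0.002,0],[0.005,-0.042,-0.002,0],[0.005,-0.042,-0.002,0]]'; python3 plan.py 572.5,241,235,1000
```

```text
t: 56.95
ee_pos: [523.8, -19.5, 241.0]
orientation: [[0.995, -0.068, -0.077], [-0.066, -0.998, 0.02], [-0.078, -0.015, -0.997]]
ft_force: [0.7, -0.5, -3.6]
width: 21.0
t 56.95 pos [523.8 -19.5 241. ] yaw -3.8 width 21.0 F [ 0.7 -0.5 -3.6] q6 84
tool shift mm [  31.7 -263.1    7.4] turn 0.0
```

```bash
python3 -m inch '[[0.005,-0.042,-0.002,0],[0.005,-0.042,-0.002,0],[0.005,-0.042,-0.002,0],[0.005,-0.042,-0.002,0],[0.005,-0.042,-0.002,0],[0.003,-0.025,0,0],[0,0,0,0]]'; python3 plan.py 572.5,241,180,1000
```

```text
t: 57.82
ee_pos: [560.5, 222.9, 238.5]
orientation: [[0.993, -0.063, -0.098], [-0.062, -0.998, 0.017], [-0.099, -0.011, -0.995]]
ft_force: [0.1, -0.3, -3.9]
width: 21.4
t 57.83 pos [560.5 222.9 238.5] yaw -3.6 width 21.4 F [ 0.1 -0.3 -3.9] q6 107
tool shift mm [ 16.6 -18.2  57.3] turn 0.0
```

```bash
python3 -m inch '[[0.005,-0.009,-0.012,0],[0.005,-0.009,-0.012,0],[0.005,0,-0.012,0],[0,0,-0.012,0],[0,0,-0.012,0],[0,0,-0.012,0],[0,0,0.04,0],[0,0,0.04,0],[0,0,0,0]]'; python3 plan.py 572.5,241,180,1000;  python3 -m inch '[[0,0,-0.006,0],[0,0,-0.006,0],[0,0,-0.006,0],[0,0,-0.006,0],[0,0,-0.006,0],[0,0,-0.006,0],[0,0,0.04,0],[0,0,0,0]]'; python3 plan.py 572.5,241,180,1000; 
```

```text
t: 58.95
ee_pos: [579.2, 237.7, 236.3]
orientation: [[0.993, -0.067, -0.094], [-0.066, -0.998, 0.017], [-0.094, -0.01, -0.995]]
ft_force: [-0.4, -0.1, -3.7]
width: 21.6
t 58.95 pos [579.2 237.7 236.3] yaw -3.8 width 21.6 F [-0.4 -0.1 -3.7] q6 108
tool shift mm [-1.5 -2.3 56.8] turn 0.0
t: 59.95
ee_pos: [583.8, 238.7, 244.4]
orientation: [[0.995, -0.067, -0.08], [-0.066, -0.998, 0.02], [-0.081, -0.015, -0.997]]
ft_force: [-1.0, -0.3, -3.7]
width: 21.8
t 59.95 pos [583.8 238.7 244.4] yaw -3.8 width 21.8 F [-1.  -0.3 -3.7] q6 108
tool shift mm [-6.1 -0.6 65.1] turn 0.0
```

```bash
python3 -m inch '[[-0.002,0,-0.005,0],[-0.002,0,-0.005,0],[-0.002,0,-0.005,0],[0,0,-0.005,0],[0,0,-0.005,0],[0,0,0.04,0],[0,0,-0.005,0],[0,0,-0.005,0],[0,0,-0.005,0],[0,0,-0.005,0],[0,0,0.04,0],[0,0,0,0]]'; python3 plan.py 573.5,241,180,1000
```

```text
t: 61.45
ee_pos: [583.6, 241.8, 229.0]
orientation: [[0.996, -0.067, -0.056], [-0.066, -0.997, 0.027], [-0.058, -0.023, -0.998]]
ft_force: [-0.0, -0.1, -4.5]
width: 22.0
t 61.45 pos [583.6 241.8 229. ] yaw -3.8 width 22.0 F [-0.  -0.1 -4.5] q6 108
tool shift mm [-7.2  2.6 49.4] turn 0.0
```

```bash
python3 -m inch '[[-0.009,0.001,0.03,0],[0,0,0.03,0],[0,0,0.015,0],[0,0,0,0]]'; python3 plan.py 572.5,240.5,112,1000; python3 look.py m; python3 - <<'E'
import cv2
s=cv2.imread('pics/m_scene.png')
cv2.imwrite('pics/m1.png',cv2.convertScaleAbs(cv2.resize(s[50:170,260:400],None,fx=5,fy=5,interpolation=2),alpha=1.5))
E
```

```text
t: 61.95
ee_pos: [576.7, 245.1, 163.0]
orientation: [[0.997, -0.067, -0.042], [-0.066, -0.997, 0.031], [-0.044, -0.028, -0.999]]
ft_force: [-1.1, -0.2, -3.1]
width: 21.2
t 61.95 pos [576.7 245.1 163. ] yaw -3.8 width 21.2 F [-1.1 -0.2 -3.1] q6 108
tool shift mm [-1.6  6.3 51. ] turn 0.0
```

View pics/m1.png

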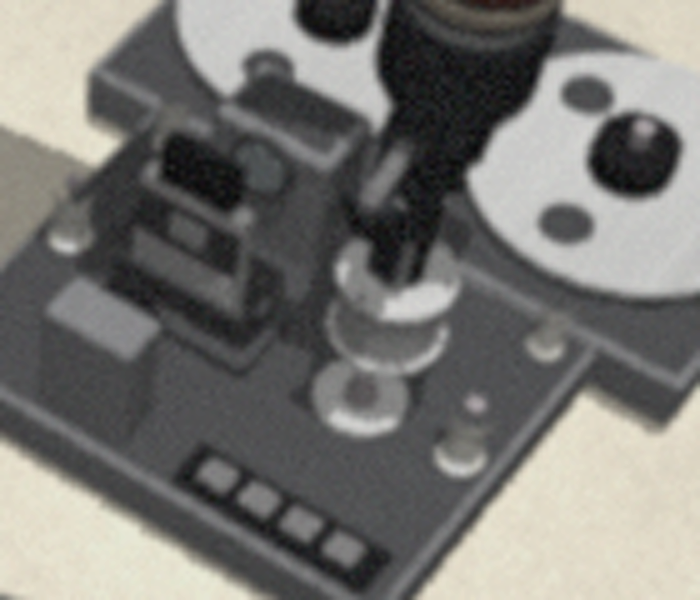

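The flange and spindle show at crop (360,395), with the drum above them. I'll correct by 6 mm in y and lower.

```bash
python3 -m inch '[[-0.002,0.006,0.01,0],[0,0,0.01,0],[0,0,0,0]]'; python3 plan.py 572.5,240.5,112,1000
```

```text
t: 62.42
ee_pos: [576.5, 240.1, 146.3]
orientation: [[0.997, -0.067, -0.034], [-0.066, -0.997, 0.033], [-0.036, -0.031, -0.999]]
ft_force: [-0.8, -0.2, -2.5]
width: 21.7
t 62.42 pos [576.5 240.1 146.3] yaw -3.8 width 21.7 F [-0.8 -0.2 -2.5] q6 108
tool shift mm [-2.8  0.9 34.4] turn 0.0
```

```bash
python3 -m inch '[[-0.004,0,0.008,0],[0,0,0.006,0]]'; python3 plan.py 571.3,239.5,112,1000
```

```text
t: 62.68
ee_pos: [572.2, 241.0, 132.3]
orientation: [[0.997, -0.067, -0.033], [-0.066, -0.997, 0.033], [-0.035, -0.031, -0.999]]
ft_force: [-0.8, -0.0, -3.8]
width: 21.5
t 62.67 pos [572.2 241.  132.3] yaw -3.8 width 21.5 F [-0.8 -0.  -3.8] q6 108
tool shift mm [-0.1  2.2 20.2] turn 0.0
```

```bash
python3 -m inch '[[0,0.002,0.005,0]]'|grep -E "pos|force"; python3 -m inch '[[0,0,0.005,0]]'|grep -E "pos|force";python3 -m inch '[[0,0,0.004,0]]'|grep -E "pos|force"; python3 plan.py 571.3,239.5,112,1000
```

```text
ee_pos: [571.8, 239.3, 126.7]
ft_force: [-0.9, 0.3, -3.4]
ee_pos: [571.5, 239.3, 121.2]
ft_force: [-0.2, 0.3, -3.4]
ee_pos: [571.3, 239.4, 116.8]
ft_force: [-0.3, -0.5, -2.4]
t 63.05 pos [571.3 239.4 116.8] yaw -3.8 width 21.2 F [-0.3 -0.5 -2.4] q6 108
tool shift mm [0.1 0.  4.8] turn 0.0
```

```bash
python3 -m inch '[[0,0,0.003,0]]'|grep -E "pos|force"; python3 -m inch '[[0,0,0.003,0]]'|grep -E "pos|force";python3 -m inch '[[0,0,0.002,0]]'|grep -E "pos|force"; python3 plan.py 571.3,239.5,112,1000
```

```text
ee_pos: [571.5, 239.7, 113.7]
ft_force: [0.9, 1.5, -2.8]
ee_pos: [572.5, 240.0, 112.3]
ft_force: [-2.1, -1.2, 9.9]
ee_pos: [572.8, 240.0, 112.2]
ft_force: [-3.5, -0.5, 6.4]
t 63.42 pos [572.8 240.  112.2] yaw -3.8 width 21.2 F [-3.5 -0.5  6.4] q6 108
tool shift mm [-1.4  0.6  0.2] turn 0.0
```

Bottomed at 112.2, as predicted. Release and check.

```bash
python3 -m inch '[[0,0,0.002,0],[0,0,0,0],[0,0,0,0],[0,0,0,0]]' 0.05; python3 -m inch '[[0,0,-0.015,0],[0,0,-0.03,0],[0,0,-0.04,0],[0,0,-0.03,0],[0,0,0,0]]'; python3 plan.py 483.5,-61.5,230,1000; python3 look.py n; python3 - <<'E'
import cv2
s=cv2.imread('pics/n_scene.png')
cv2.imwrite('pics/n1.png',cv2.convertScaleAbs(cv2.resize(s[50:170,260:400],None,fx=5,fy=5,interpolation=2),alpha=1.5))
E
```

```text
t: 63.92
ee_pos: [574.9, 240.7, 112.4]
orientation: [[0.997, -0.067, -0.026], [-0.066, -0.997, 0.035], [-0.028, -0.033, -0.999]]
ft_force: [-0.4, 0.3, 0.3]
width: 50.3
t: 64.55
ee_pos: [578.6, 236.6, 234.2]
orientation: [[0.998, -0.067, -0.023], [-0.066, -0.997, 0.035], [-0.026, -0.034, -0.999]]
ft_force: [0.5, 0.5, -0.1]
width: 49.6
t 64.55 pos [578.6 236.6 234.2] yaw -3.8 width 49.6 F [ 0.5  0.5 -0.1] q6 108
tool shift mm [-75.1 303.8  -4.2] turn 0.0
```

View pics/n1.png

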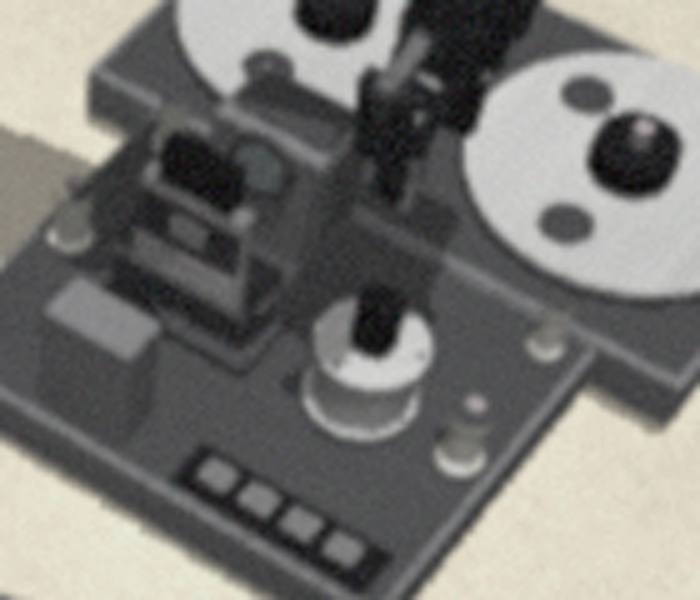

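drum35 is seated flat on the scanner spindle, at crop (370,370). Last piece: drum16 from the tray to the drum stand.

```bash
python3 -m inch '[[-0.006,0.025,0,0],[-0.01,0.041,0,0],[-0.01,0.041,0,0],[-0.01,0.041,0,0],[-0.01,0.041,0,0],[-0.01,0.041,0,0],[-0.01,0.041,0,0],[-0.006,0.025,0,0],[0,0,0,0]]'; python3 plan.py 483.5,-61.5,110,1000
```

```text
t: 65.78
ee_pos: [469.3, -61.2, 203.0]
orientation: [[0.996, -0.066, -0.065], [-0.063, -0.997, 0.036], [-0.067, -0.031, -0.997]]
ft_force: [-0.3, 0.0, 0.5]
width: 50.3
t 65.78 pos [469.3 -61.2 203. ] yaw -3.6 width 50.3 F [-0.3  0.   0.5] q6 77
tool shift mm [20.4  2.3 91.8] turn 0.0
```

```bash
python3 -m inch '[[0.016,0.001,0.03,0],[0.002,0,0.03,0],[0,0,0.025,0],[0,0,0,0]]'; python3 plan.py 483.5,-61.5,47,1000
```

```text
t: 66.28
ee_pos: [479.7, -56.1, 110.5]
orientation: [[0.995, -0.065, -0.071], [-0.062, -0.997, 0.04], [-0.074, -0.035, -0.997]]
ft_force: [-0.1, 0.3, 1.0]
width: 49.8
t 66.28 pos [479.7 -56.1 110.5] yaw -3.6 width 49.8 F [-0.1  0.3  1. ] q6 77
tool shift mm [ 8.8  7.4 62.8] turn 0.0
```

```bash
python3 -m inch '[[0.005,0.006,-0.005,0],[0,0,-0.005,0],[0,0,-0.005,0],[0,0,-0.005,0],[0,0,-0.005,0],[0,0,-0.005,0],[0,0,0.035,0],[0,0,-0.005,0],[0,0,-0.005,0],[0,0,-0.005,0],[0,0,-0.005,0],[0,0,0.03,0],[0,0,0,0]]'; python3 plan.py 483.5,-61.5,47,1000
```

```text
t: 67.9
ee_pos: [492.5, -63.9, 109.1]
orientation: [[0.997, -0.063, -0.052], [-0.062, -0.997, 0.035], [-0.054, -0.031, -0.998]]
ft_force: [-0.1, -0.3, -0.2]
width: 50.3
t 67.90 pos [492.5 -63.9 109.1] yaw -3.5 width 50.3 F [-0.1 -0.3 -0.2] q6 77
tool shift mm [-5.8  0.2 62.5] turn 0.0
```

```bash
python3 -m inch '[[-0.006,0,0.02,0],[0,0,0.015,0],[0,0,0.01,0],[0,0,0,0]]'; python3 plan.py 483.5,-61.5,47,1000
```

```text
t: 68.4
ee_pos: [488.6, -63.2, 67.7]
orientation: [[0.997, -0.063, -0.044], [-0.062, -0.998, 0.033], [-0.046, -0.03, -0.999]]
ft_force: [0.1, 0.2, -0.1]
width: 50.4
t 68.40 pos [488.6 -63.2  67.7] yaw -3.5 width 50.4 F [ 0.1  0.2 -0.1] q6 77
tool shift mm [-4.2 -0.7 20.9] turn 0.0
```

```bash
python3 -m inch '[[-0.005,-0.001,0.01,0],[0,0,0.008,0],[0,0,0,0]]'; python3 plan.py 483.5,-61.5,47,1000
```

```text
t: 68.78
ee_pos: [483.6, -61.4, 49.8]
orientation: [[0.997, -0.063, -0.042], [-0.062, -0.998, 0.032], [-0.044, -0.029, -0.999]]
ft_force: [0.5, 0.9, 0.5]
width: 50.1
t 68.78 pos [483.6 -61.4  49.8] yaw -3.5 width 50.1 F [0.5 0.9 0.5] q6 77
tool shift mm [0.1 0.2 2.8] turn 0.0
```

```bash
python3 -m inch '[[0,0,0.002,0],[0,0,0,0],[0,0,0,0],[0,0,0,0],[0,0,0,0],[0,0,0,0]]' 0 60; python3 plan.py 471,-302,200,1000; python3 -m inch '[[0,0,-0.015,0],[0,0,-0.04,0],[0,0,-0.045,0],[0,0,-0.045,0],[0,0,0,0]]'; python3 plan.py 471,-302,200,1000
```

```text
t: 69.53
ee_pos: [484.0, -61.5, 48.0]
orientation: [[0.997, -0.063, -0.041], [-0.062, -0.998, 0.032], [-0.043, -0.029, -0.999]]
ft_force: [0.3, 0.2, -1.4]
width: 22.4
t 69.53 pos [484.  -61.5  48. ] yaw -3.5 width 22.4 F [ 0.3  0.2 -1.4] q6 77
tool shift mm [  -4.7  236.3 -158.8] turn 0.0
t: 70.15
ee_pos: [490.2, -66.3, 200.6]
orientation: [[0.997, -0.063, -0.04], [-0.062, -0.998, 0.031], [-0.042, -0.029, -0.999]]
ft_force: [0.2, -0.4, -1.4]
width: 22.0
t 70.15 pos [490.2 -66.3 200.6] yaw -3.5 width 22.0 F [ 0.2 -0.4 -1.4] q6 77
tool shift mm [ -4.6 236.4  -6. ] turn 0.0
```

```bash
python3 -m inch '[[0,0.025,-0.002,0],[0,0.042,-0.003,0],[0,0.042,-0.003,0],[0,0.042,-0.003,0],[0,0.042,-0.003,0],[0,0.025,0,0],[0,0,0,0]]'; python3 plan.py 471,-302,120,1000
```

```text
t: 71.03
ee_pos: [472.7, -287.4, 204.3]
orientation: [[0.997, -0.061, -0.047], [-0.059, -0.998, 0.037], [-0.049, -0.034, -0.998]]
ft_force: [-0.1, 0.9, -0.9]
width: 22.0
t 71.03 pos [ 472.7 -287.4  204.3] yaw -3.4 width 22.0 F [-0.1  0.9 -0.9] q6 55
tool shift mm [ 3.3 17.6 83.7] turn 0.0
```

```bash
python3 -m inch '[[0.002,0.016,0.03,0],[0,0,0.03,0],[0,0,0.015,0],[0,0,0,0]]'; python3 plan.py 471,-302,48,1000
```

```text
t: 71.53
ee_pos: [469.5, -296.6, 125.9]
orientation: [[0.997, -0.06, -0.049], [-0.058, -0.997, 0.041], [-0.051, -0.038, -0.998]]
ft_force: [0.5, 0.1, -0.9]
width: 21.7
t 71.53 pos [ 469.5 -296.6  125.9] yaw -3.3 width 21.7 F [ 0.5  0.1 -0.9] q6 54
tool shift mm [ 5.8  8.3 77.4] turn 0.0
```

```bash
python3 -m inch '[[0.002,0.007,0.02,0],[0,0,0.015,0],[0,0,0,0]]'; python3 plan.py 471,-302,48,1000; python3 look.py o; python3 - <<'E'
import cv2
s=cv2.imread('pics/o_scene.png')
cv2.imwrite('pics/o1.png',cv2.convertScaleAbs(cv2.resize(s[200:320,120:260],None,fx=5,fy=5,interpolation=2),alpha=1.5))
E
```

```text
t: 71.9
ee_pos: [470.8, -302.8, 90.1]
orientation: [[0.997, -0.058, -0.046], [-0.057, -0.998, 0.039], [-0.048, -0.037, -0.998]]
ft_force: [0.2, 0.2, -0.8]
width: 22.3
t 71.90 pos [ 470.8 -302.8   90.1] yaw -3.3 width 22.3 F [ 0.2  0.2 -0.8] q6 53
tool shift mm [ 2.2  0.7 42.1] turn 0.0
```

View pics/o1.png

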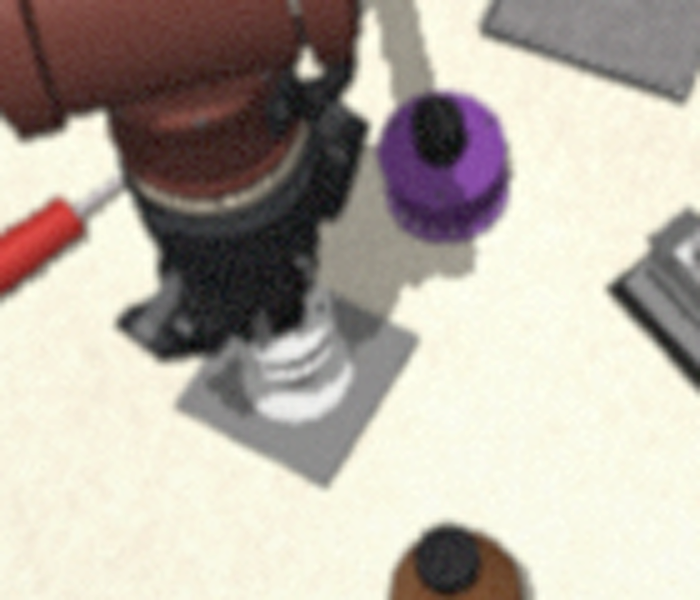

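The drum is above the stand's flange. I'll lower it.

```bash
python3 -m inch '[[0.001,0.001,0.01,0],[0,0,0.008,0]]'|grep -E "pos|force"; python3 plan.py 471,-302,48,1000
```

```text
ee_pos: [473.2, -305.2, 74.5]
ft_force: [0.3, -0.3, -1.0]
t 72.25 pos [ 473.2 -305.2   74.5] yaw -3.3 width 22.2 F [ 0.3 -0.3 -1. ] q6 53
tool shift mm [-1.2 -2.2 26.6] turn 0.0
```

```bash
python3 -m inch '[[-0.001,-0.003,0.005,0]]'|grep -E "pos|force"; python3 -m inch '[[0,0,0.005,0]]'|grep -E "pos|force";  python3 plan.py 471,-302,48,1000
```

```text
ee_pos: [472.1, -301.9, 69.1]
ft_force: [0.3, -0.4, -0.8]
ee_pos: [471.7, -301.3, 63.6]
ft_force: [-0.8, -0.4, -1.2]
t 72.50 pos [ 471.7 -301.3   63.6] yaw -3.3 width 22.3 F [-0.8 -0.4 -1.2] q6 54
tool shift mm [ 0.   1.2 15.6] turn 0.0
```

```bash
python3 -m inch '[[0,0.001,0.005,0]]'|grep -E "pos|force"; python3 -m inch '[[0,0,0.005,0]]'|grep -E "pos|force"; python3 -m inch '[[0,0,0.003,0]]'|grep -E "pos|force"; python3 plan.py 471,-302,48,1000
```

```text
ee_pos: [471.3, -302.1, 58.2]
ft_force: [-0.2, -0.2, -1.4]
ee_pos: [471.2, -302.0, 52.9]
ft_force: [0.4, -0.4, -1.1]
ee_pos: [470.9, -301.8, 49.5]
ft_force: [-0.6, 0.5, -0.5]
t 72.88 pos [ 470.9 -301.8   49.5] yaw -3.3 width 22.2 F [-0.6  0.5 -0.5] q6 53
tool shift mm [0.2 0.2 1.5] turn 0.0
```

```bash
python3 -m inch '[[0,0,0.003,0]]'|grep -E "pos|force"; python3 -m inch '[[0,0,0.002,0]]'|grep -E "pos|force"; python3 -m inch '[[0,0,0.002,0],[0,0,0,0],[0,0,0,0],[0,0,0,0]]' 0.05; python3 -m inch '[[0,0,-0.015,0],[0,0,-0.03,0],[0,0,-0.04,0],[0,0,-0.04,0],[0,0,-0.04,0],[-0.03,0.03,0,0],[-0.03,0.04,0,0],[-0.03,0.04,0,0],[0,0.04,0,0],[0,0.04,0,0],[0,0,0,0]]'; python3 look.py p; python3 ov.py p
```

```text
ee_pos: [471.2, -301.9, 47.9]
ft_force: [-4.7, 4.6, 19.6]
ee_pos: [471.3, -301.9, 48.0]
ft_force: [-4.3, 4.0, 11.2]
t: 73.62
ee_pos: [472.2, -302.6, 46.9]
orientation: [[0.997, -0.058, -0.041], [-0.057, -0.998, 0.035], [-0.043, -0.032, -0.999]]
ft_force: [0.3, -0.1, 0.3]
width: 50.1
t: 75.0
ee_pos: [377.5, -500.2, 228.6]
orientation: [[0.998, -0.056, -0.032], [-0.055, -0.998, 0.023], [-0.033, -0.021, -0.999]]
ft_force: [0.1, 0.7, 0.4]
width: 50.0
```

View pics/p_scene.png

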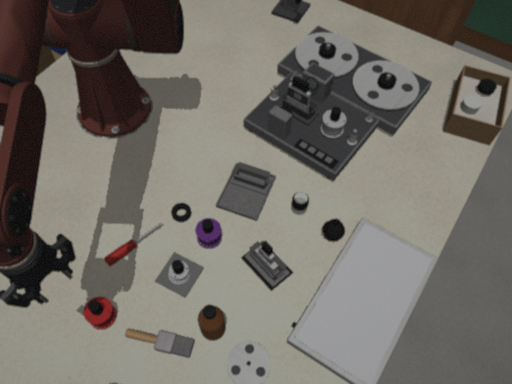

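View pics/p_top.png

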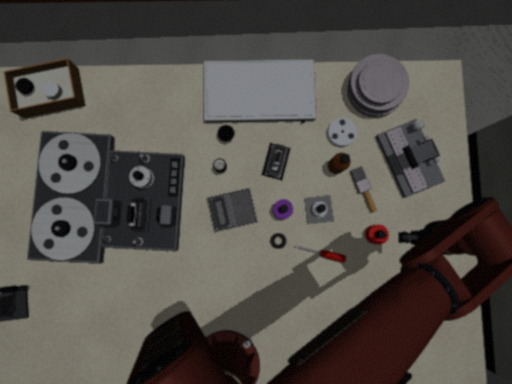

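View pics/p_o4.png

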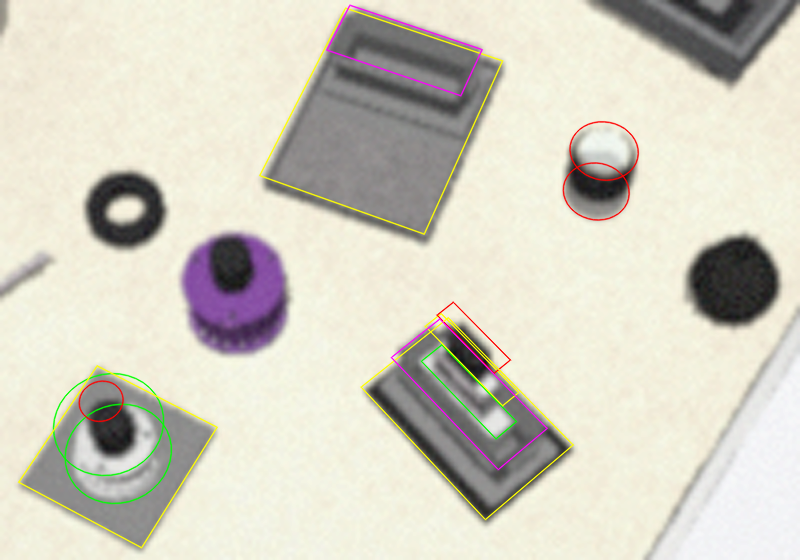

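The tray is clear and the loupe is still inside its first outline. One last check overlays the swapped models at their fully-down heights.

```bash
sed -e "s/gate(sc,53,True)+drum(at(sc,110,0),51,True)/gate(sc,53,False)+drum(at(sc,110,0),51,False)/;s/gate(res\['gst'\],8,False)/gate(res['gst'],8,True)/;s/drum(res\['dst'\],6,False)/drum(res['dst'],6,True)/" -e 's/_o\([1-4]\).png/_s\1.png/g' ov.py > ov2.py; python3 ov2.py p; python3 - <<'E'
import cv2,numpy as np
a=cv2.imread('pics/p_s3.png');b=cv2.imread('pics/p_s4.png')
a=cv2.resize(a[:,:],(440,346));b=cv2.resize(b[280:560,0:600],(800-440,168))
c=np.zeros((346,800,3),np.uint8);c[:,:440]=a;c[:168,440:]=b;cv2.imwrite('pics/p_s.png',c)
E
```

```text
(no output)
```

View pics/p_s3.png

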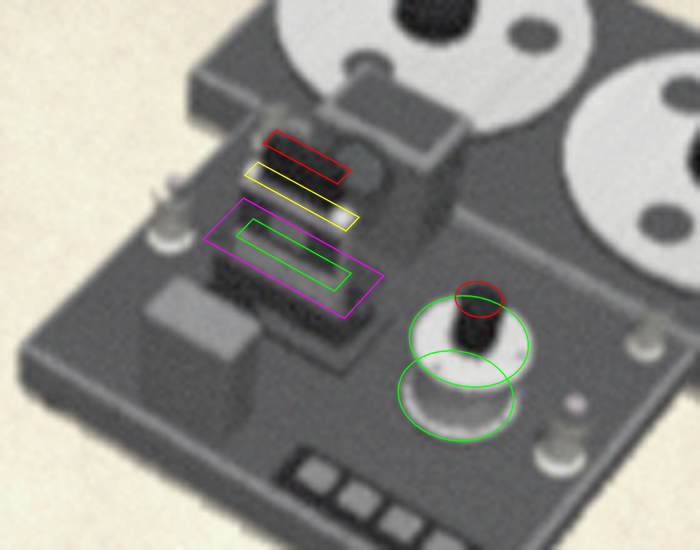

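View pics/p_s4.png

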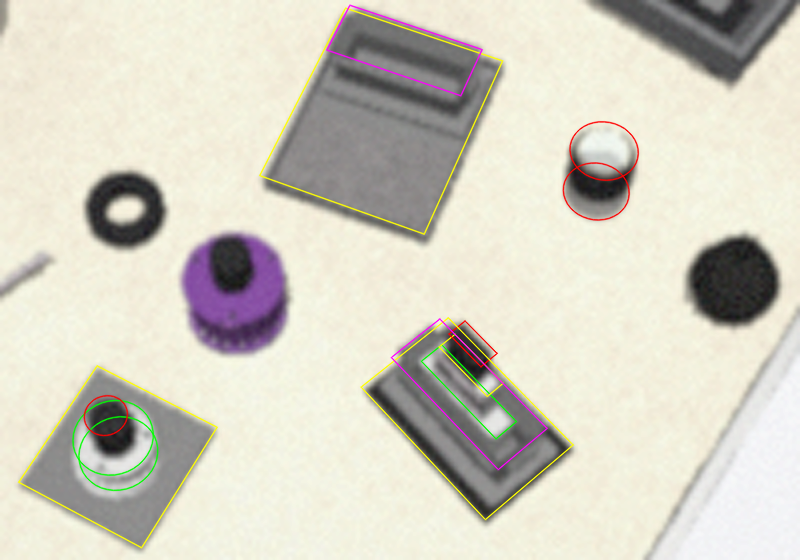

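All four parts match the fully-down models to within about 1.5 px, the same offset the untouched parts showed at the start. I'm handing the job in.

```bash
python3 -c "
from rig import order
print(order.sign_off())"
```

```text
the job is handed in; nothing more can be done
None
```

The changeover is done and handed in at about 75 s. gate35 is in the scanner's gate slot and drum35 is on its spindle. gate16 and drum16 are in the bench stands. Each 16 mm part waited in the tray on the way, and the tray is now clear.

**Last checks:**
- **Seating:** each part stopped within 1 mm of its predicted fully-down height, with a clear upward push of 10–35 N at the wrist. All four parts stand upright and released.
- **Pictures:** the final overlays match the fully-down models to about 1–1.5 px. drum16 on its stand shows the largest offset; drum35 showed a similar one there before I touched it, so I put it down to camera calibration.
- **Loupe:** it lies where it was. The robot is clear and touches nothing.

**Did not go smoothly:** the tool tilted up to about 5.6° during fast moves. I worked it back to about 3° or less before each release, and the pictures show no effect on the seated parts.

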